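Load the vacuum leak tester with serviced watch heads and start test two

ROBOT

A 7-joint arm with a two-finger parallel gripper is mounted at the origin on the work surface. World frame = base frame: x ahead of the robot, y to its left, z up, the work surface at z = 0. Lengths are in m, angles in rad, forces in N, time in s.
With the tool pointing down it reaches from about 0.4 to 0.9 m from the base axis. Payload 5.6 kg.
Tool frame: the origin (TCP) lies midway between the tips of the shut fingers; the grasp point (between the pads) lies 19 mm behind it; y points along the fingers, z is the direction in which the jaws open and shut, and the axes are right-handed (so a half turn about y gives the same grasp; the last joint's range is limited). The gripper opens to 92 mm and grips with 3 to 60 N. Pads are 20 mm wide; open, the fingers measure 128 mm over their backs; the gripper's body (75 mm by 189 mm) begins 69 mm behind the grasp point.
Start: joints at [1.112, 0.468, -0.012, 1.603, 0.006, 1.071, -0.056], TCP at [0.263, -0.595, 0.215] pointing down, gripper open.
Joint ranges: [-2.53, 2.53], [-0.31, 2.02], [-1.57, 1.55], [0.28, 2.44], [-1.29, 4.43], [0.15, 1.84], [-2.92, 2.92]. Speed limits (rad/s): [2.57, 2.57, 3.14, 3.14, 3.14, 3.14, 3.14].

INTERFACE

Orientations are given as a 3x3 rotation matrix whose columns are the frame's x, y, z axes.
In Python, from station import env, effector, solver, viewer, workorder, search_frame, tip_of gives the robot as it stands. Calls block until the motion is done:
- env.reach(position, orientation): joint-space move of the TCP to a pose.
- env.movel(position, frame=None, rate=0.15): straight line of the TCP; frame=None keeps the orientation; rate is the mean speed in m/s.
- env.goto_joints(angles): joint-space move.
- effector.release() and effector.grasp(squeeze=None): open the fingers fully, or close them until they stop; squeeze is the grip in N (None keeps the last).
- env.pause(seconds).
- solver.inverse_kinematics(position, orientation): joint angles nearest the present ones, or None.
- env.sense(): the state.
- viewer.read_camera(name): name is "side" or "top"; returns (picture, depth): 480x640x3 uint8, red, green, blue; 480x640 float32, m along the optical axis (not along the pixel's ray), 0 where there is no reading.
- viewer.camera_info(name): a dict with "intrinsics" (3x3 intrinsics, pixels), "eye" and "rotation" of the camera in the world. Camera axes: x right, y up, looking along -z (the intrinsics and any distortion apply to the point x, -y, -z); pixel columns grow to the right and rows downward; lengths in m; the calibration is good to about 2 mm. A picture is of the moment at which its call begins. camera_info takes no time and is no camera call.
A pose or a line that the arm cannot do raises env.PlanningError and nothing moves.
- workorder.finish_job(): hands the job in, once; it reports no verdict.
Trained networks look in the newest picture that a camera, given by its name, has taken for a name from the list of things; names that differ only in an ending like _2 or _b are one class to them, and where a whole thing is asked for, a point or a joint stands for the part that bears it (a point fixed in the world has none). Each returns a list of dicts, best first, with "score" (0 to 1); they miss things now and then, are a little off and sometimes report something else, mostly with a low value. They report only what shows in the picture. A call takes as long as a camera call.
- search_frame(camera, name): "at" ([x, y, z] in m, in world coordinates, good to about 4 mm: the middle of the surface that is visible of it).
- tip_of(camera, name): "at" ([x, y, z] in m, in world coordinates, good to about 4 mm: a listed point, or the origin of a listed thing).
The state is a dict: "t": time; "joint_positions": joint angles; "joint_velocities": joint speeds; "tau": joint torques, N m; "ee_pos": TCP position; "tcp_rot": TCP orientation; "wrist_force": force on the tool from outside, world axes, zero at the start; "moment": the same for the moment, N m; "gripper_width": finger opening in m.
Only numpy, scipy, OpenCV 4.12 (cv2) and the standard library are available. Lean on these libraries where they do the work, as an engineer would, in place of code of your own. Each camera call takes 0.05 s, during which the arm holds its last target.

TASK

Put the serviced watch heads from the green work mat through the leak tester: first turn the tester's selector to vent (the open ring) while its cover is still on, then lift the cover off and lay it flat on the dark rest mat. Lay every watch head flat, glass up, on the chamber floor with none on top of another, centre the cover squarely back on the chamber and press it down on its soft seal until it sits level on the metal rim all round, and only then set the selector to the two-dot mark. Keep the selector at vent whenever the cover is off, and leave the other things on the bench where they are.

Things in the scene. Friction and masses are not known exactly. Their poses are not given: they have to be found in the camera images.
- selector (a joint): angle of the tester's selector knob about its vertical axis, growing clockwise seen from above. Clicks 0.698 rad (40 degrees) apart: 0 = vent (open ring mark), 0.698 = one dot, 1.396 = two dots, 2.094 = three dots; stops just beyond the first and last. A spring cam draws it into the nearest click (about 0.1 N m to turn it over). Starts at one of the three dotted marks
- selector_top (a point): on the knob's axis, at the top of its black grip bar, 81 mm above the bench; x along the bar to its white pointer line. Bar 42 mm long, 14 wide, 22 tall, on a round skirt 42 across, 8 high, on the console top 50 mm up. The cover's edge is 52 mm from the axis. White marks lie round its chamber side; seen from the robot, left to right: vent ring, one, two, three dots
- chamber (a point): leak tester's chamber: centre of its mouth in the plane of the metal rim, 62 mm above the bench. x from the console with the knob (robot side) to the back, y left. Inside 116 mm (x) by 208 mm (y), 22 mm deep, flat floor (a watch on it has its origin at z = -22 mm here); walls 14 mm. A soft black seal all round in the wall top stands 4 mm proud of the rim when free. Tester fixed
- cover: loose chamber cover: plate 144 (x) by 236 (y) by 8 mm, 0.42 kg, clear pane in aluminium; grip rib on top 80 mm long along y, 14 wide, top 36 mm above the underside. Origin: centre of underside. Starts home on the chamber (origin and axes at point chamber). Laid on the free seal it stands 4 mm high; pressed in the middle with 10 to 15 N it sinks to the rim and stays; lifting it frees the seal
- rest_mat: dark grey rubber mat, 220 by 220 mm, 2 mm thick, fixed to the bench and empty, on one side of the tester: the place to lay the cover. Origin: centre of its underside
- work_mat: green rubber mat, 220 by 220 mm, 2 mm thick, fixed to the bench on the other side of the tester, with the watch heads round a small pot that stays there. Origin: centre of its underside
- watch_a: steel watch head without strap, black dial, pale hands: case 39 mm across, 12 thick, lugs along x to 48 mm overall; lug ends are flat parallel faces 24 mm each way from the centre along x, 2 to 8 mm above the underside, each pair 23.5 mm wide over all; crown on -y to 23 mm; 75 g. Origin: centre of underside; z out of the glass. Lies glass up. Two to four heads are there, the others absent
- watch_b: steel watch head without strap, silver dial, dark hands: case 39 mm across, 12 thick, lugs along x to 48 mm overall; lug ends are flat parallel faces 24 mm each way from the centre along x, 2 to 8 mm above the underside, each pair 23.5 mm wide over all; crown on -y to 23 mm; 75 g. Origin: centre of underside; z out of the glass. Lies glass up. Two to four heads are there, the others absent
- watch_c: steel watch head without strap, dark blue dial, pale hands: case 39 mm across, 12 thick, lugs along x to 48 mm overall; lug ends are flat parallel faces 24 mm each way from the centre along x, 2 to 8 mm above the underside, each pair 23.5 mm wide over all; crown on -y to 23 mm; 75 g. Origin: centre of underside; z out of the glass. Lies glass up. Two to four heads are there, the others absent
- watch_d: steel watch head without strap, grey dial, dark hands: case 39 mm across, 12 thick, lugs along x to 48 mm overall; lug ends are flat parallel faces 24 mm each way from the centre along x, 2 to 8 mm above the underside, each pair 23.5 mm wide over all; crown on -y to 23 mm; 75 g. Origin: centre of underside; z out of the glass. Lies glass up. Two to four heads are there, the others absent
- loupe: bystander, to be left alone: black eyepiece loupe, 31 mm across, 30 mm high, standing beside the work mat, towards the robot; origin at the centre of its underside
- pot: bystander, to be left alone: small white lidded pot in the middle of the work mat, 26 mm across, 24 mm high; origin at the centre of its underside
- gel_ring: bystander, to be left alone: orange gel casing cushion, disc 42 mm across, 13 mm high, behind the tester; origin at the centre of its underside
- oil_cups: bystander, to be left alone: black stand, 60 mm square, with four oil cups, 24 mm high, behind the tester; origin at the centre of its underside

How it is judged:
By the outcome, as a careful person would: the job done as asked, in the order asked, and still so for the second after the job is handed in, with the robot touching nothing.
Of watch_a, watch_b, watch_c, watch_d only 2 to 4 are there at a start; the rules pass over those that are not, and their reading is None.
At some moment in a run one of watch_a, watch_b, watch_c, watch_d may be knocked a few centimetres aside while the robot is not near it.
Once in a run the grip may slacken for a moment while it holds something.
It also fails if it takes over 210 s, if anything falls off the work surface, if the arm or the gripper's body presses on something with over 40 N, if the wrist force passes 120 N, or if a joint passes its speed limit or range.

## Working session

There is one attempt and no reset: what is moved stays moved. The work goes in short steps, each a Python script; the robot and the scene stay as the last script left them, time stands still between calls to the robot, and variables do not carry over. Pictures are saved under pics/ and viewed, and the job is handed in when it is done.

```bash
ls -la; mkdir -p pics; python3 - <<'E'
from station import env, effector, solver, viewer, workorder, search_frame, tip_of
import cv2
s=env.sense(); print(s)
for n in ("top","side"):
    p,d=viewer.read_camera(n); cv2.imwrite(f"pics/{n}0.png",p[:,:,::-1]); print(n,viewer.camera_info(n))
E
```

```text
total 12
drwxr-xr-x  3 agent agent 4096 Dec  7 05:13 .
drwxr-xr-x 23 root  root  4096 Dec  7 05:13 ..
drwxr-xr-x  2 agent agent 4096 Dec  7 05:13 pics
{'t': 0.0, 'joint_positions': array([ 1.1119634 ,  0.46837423, -0.01160552,  1.60361668,  0.00601202,
        1.07139674, -0.05628844]), 'joint_velocities': array([ 0.00076315,  0.00104036, -0.00131689,  0.00148041,  0.00079112,
       -0.0021618 ,  0.0007263 ]), 'tau': array([ 2.91545075e-04, -5.20579720e+01, -1.25377477e-02, -2.43754739e+01,
       -5.67658944e-02,  1.71964365e-02,  1.60203995e-04]), 'ee_pos': array([ 0.26226778, -0.59410413,  0.21364514]), 'tcp_rot': array([[-9.14798005e-01, -8.30447669e-04,  4.03910783e-01],
       [-4.03911615e-01,  1.55251314e-03, -9.14796697e-01],
       [ 1.32613986e-04, -9.99998450e-01, -1.75566339e-03]]), 'wrist_force': array([ 0.21448246, -0.49323836,  0.89168722]), 'moment': array([ 0.08582343, -0.00820798, -0.01143567]), 'gripper_width': 0.09202987986760011}
top {'intrinsics': array([[618.74119895,   0.        , 313.00035455],
       [  0.        , 618.74119895, 240.47982319],
       [  0.        ,   0.        ,   1.        ]]), 'eye': array([ 0.33731436, -0.02359498,  1.26717962]), 'rotation': array([[-0.01031269,  0.98125422, -0.1924417 ],
       [-0.99960661, -0.0151363 , -0.02361192],
       [-0.02608215,  0.19212249,  0.9810243 ]])}
side {'intrinsics': array([[461.8686813 ,   0.        , 326.04615038],
       [  0.        , 461.8686813 , 240.0014663 ],
       [  0.        ,   0.        ,   1.        ]]), 'eye': array([0.16228772, 0.61911615, 0.68452025]), 'rotation': array([[-0.84015005,  0.35409465, -0.41081002],
       [-0.54209215, -0.52472053,  0.65635696],
       [ 0.01685204,  0.77413522,  0.63279592]])}
```

View pics/top0.png

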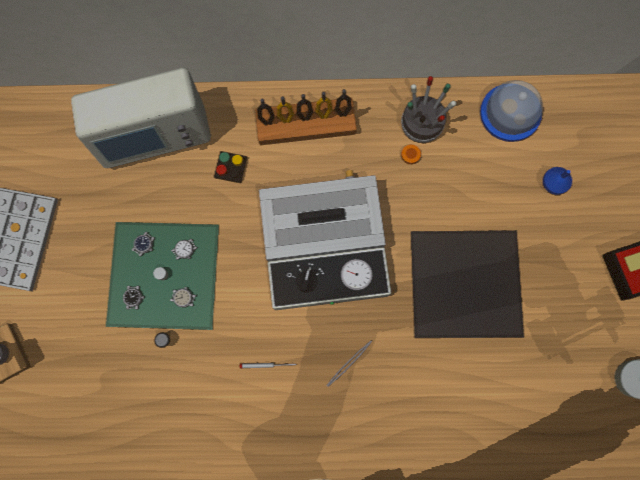

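View pics/side0.png

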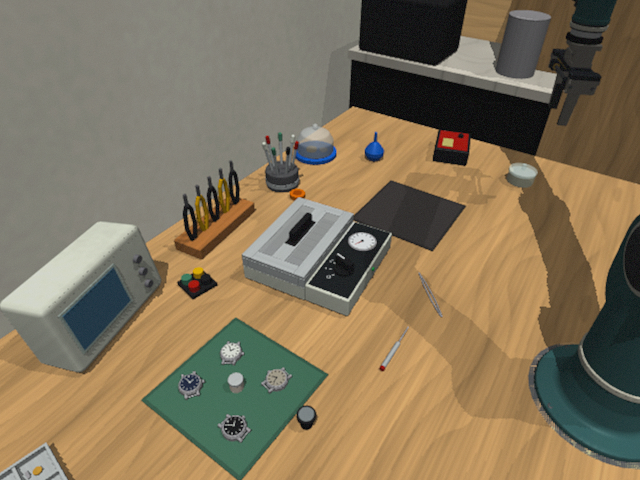

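The top view shows four watch heads on the green mat (pixels about 143,243; 183,248; 133,297; 182,297), the tester in the middle with its knob near (307,282), and the rest mat to the right. I'll zoom in and measure.

```bash
cat > h.py <<'E'
from station import env, effector, solver, viewer, workorder, search_frame, tip_of
import cv2, numpy as np, time
def pix2w(n,u,v,z=None,d=None):
    c=viewer.camera_info(n);K=c["intrinsics"];R=c["rotation"];e=c["eye"]
    r=np.array([(u-K[0,2])/K[0,0],-(v-K[1,2])/K[1,1],-1.0])
    w=R@r
    t=d if d is not None else (z-e[2])/w[2]
    return e+t*w
def w2pix(n,P):
    c=viewer.camera_info(n);K=c["intrinsics"];R=c["rotation"];e=c["eye"]
    q=R.T@(np.asarray(P)-e); return np.array([K[0,0]*q[0]/-q[2]+K[0,2], -K[1,1]*q[1]/-q[2]+K[1,2]])
def cloud(n,d):
    c=viewer.camera_info(n);K=c["intrinsics"];R=c["rotation"];e=c["eye"]
    v,u=np.mgrid[:480,:640]
    r=np.stack([(u-K[0,2])/K[0,0],-(v-K[1,2])/K[1,1],-np.ones_like(u,float)],-1)
    return e+(r@R.T)*d[...,None]
def down(a):
    # tool y down, jaw axis z at world angle a from x
    z=np.array([np.cos(a),np.sin(a),0]);y=np.array([0,0,-1.]);x=np.cross(y,z)
    return np.stack([x,y,z],1)
def crop(n,p,u0,v0,u1,v1,k,name):
    cv2.imwrite(f"pics/{name}.png",cv2.resize(np.ascontiguousarray(p[v0:v1,u0:u1,::-1]),None,fx=k,fy=k,interpolation=cv2.INTER_CUBIC))
def snap(n,name):
    p,d=viewer.read_camera(n); cv2.imwrite(f"pics/{name}.png",p[:,:,::-1]); return p,d
def st(*k):
    s=env.sense(); print("t %.2f"%s["t"],"pos",s["ee_pos"].round(4),"F",s["wrist_force"].round(2),"M",s["moment"].round(2),"w %.4f"%s["gripper_width"]); return s
E
python3 - <<'E'
from h import *
np.set_printoptions(suppress=True,precision=4)
p,d=viewer.read_camera("top"); np.savez("top.npz",p=p,d=d)
crop("top",p,250,165,400,315,4,"tester"); crop("top",p,100,215,230,350,4,"mat")
for n in ["selector_top","chamber","cover","rest_mat","work_mat","watch_a","watch_b","watch_c","watch_d","loupe","pot"]:
    r=tip_of("top",n); print(n,[(np.round(x["at"],4),round(x["score"],2)) for x in r[:4]])
C=cloud("top",d)
for u,v in [(300,200),(307,280),(360,290),(160,240),(460,280),(322,215)]: print(u,v,C[v,u])
q,d2=viewer.read_camera("side"); np.savez("side.npz",p=q,d=d2)
crop("side",q,235,190,395,310,5,"tester_s")
for n in ["selector_top","chamber","cover"]:
    r=tip_of("side",n); print(n,[(np.round(x["at"],4),round(x["score"],2)) for x in r[:4]])
E
```

```text
selector_top [(array([0.4931, 0.0179, 0.0843]), 0.55)]
chamber []
cover [(array([ 0.6211, -0.0105,  0.0604]), 0.81)]
rest_mat [(array([0.4964, 0.0192, 0.0864]), 0.75), (array([ 0.4943, -0.3062,  0.0012]), 0.7), (array([ 0.3884,  0.3093, -0.0011]), 0.39)]
work_mat [(array([0.5183, 0.3196, 0.0023]), 0.72)]
watch_a [(array([0.5726, 0.2723, 0.0011]), 0.83), (array([0.5854, 0.3701, 0.0004]), 0.65), (array([0.47  , 0.2727, 0.0025]), 0.59), (array([0.4727, 0.3829, 0.0031]), 0.58)]
watch_b [(array([0.5726, 0.2723, 0.0011]), 0.83), (array([0.5854, 0.3701, 0.0004]), 0.65), (array([0.47  , 0.2727, 0.0025]), 0.59), (array([0.4727, 0.3829, 0.0031]), 0.58)]
watch_c [(array([0.5726, 0.2723, 0.0011]), 0.83), (array([0.5854, 0.3701, 0.0004]), 0.65), (array([0.47  , 0.2727, 0.0025]), 0.59), (array([0.4727, 0.3829, 0.0031]), 0.58)]
watch_d [(array([0.5726, 0.2723, 0.0011]), 0.83), (array([0.5854, 0.3701, 0.0004]), 0.65), (array([0.47  , 0.2727, 0.0025]), 0.59), (array([0.4727, 0.3829, 0.0031]), 0.58)]
loupe [(array([0.3852, 0.3084, 0.0002]), 0.71)]
pot [(array([0.5171, 0.3197, 0.0025]), 0.49)]
300 200 [0.6561 0.0306 0.0657]
307 280 [0.4921 0.0173 0.0837]
360 290 [ 0.475  -0.0858  0.052 ]
160 240 [0.5914 0.3279 0.0023]
460 280 [ 0.4987 -0.2934  0.0006]
322 215 [ 0.6166 -0.0135  0.0987]
selector_top [(array([0.4915, 0.0187, 0.0793]), 0.65)]
chamber [(array([0.7469, 0.1808, 0.0025]), 0.17)]
cover [(array([ 0.6205, -0.011 ,  0.0628]), 0.83)]
```

View pics/tester.png

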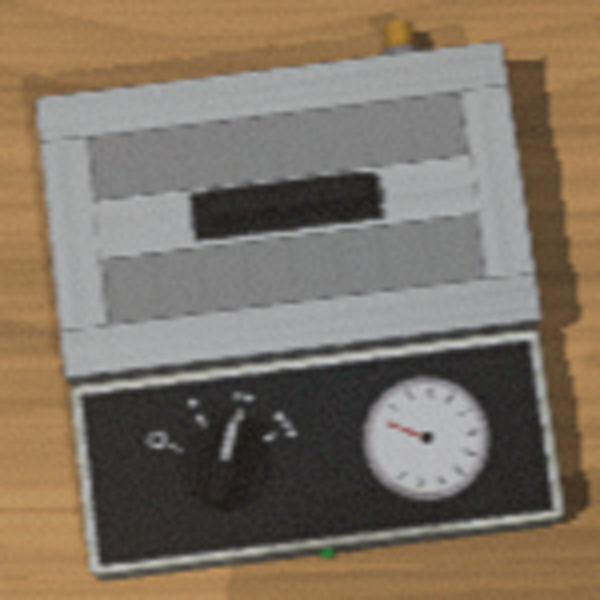

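View pics/mat.png

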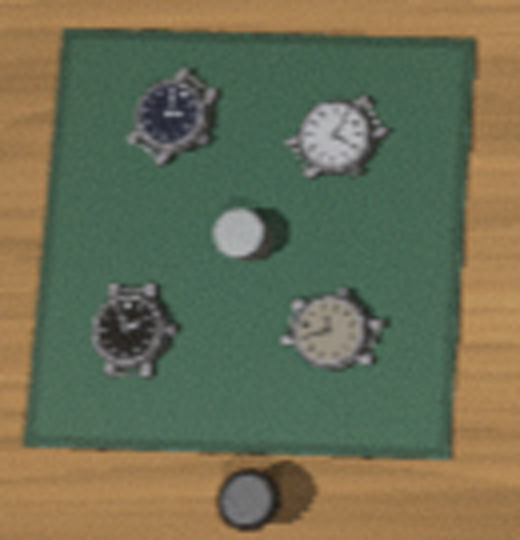

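View pics/tester_s.png

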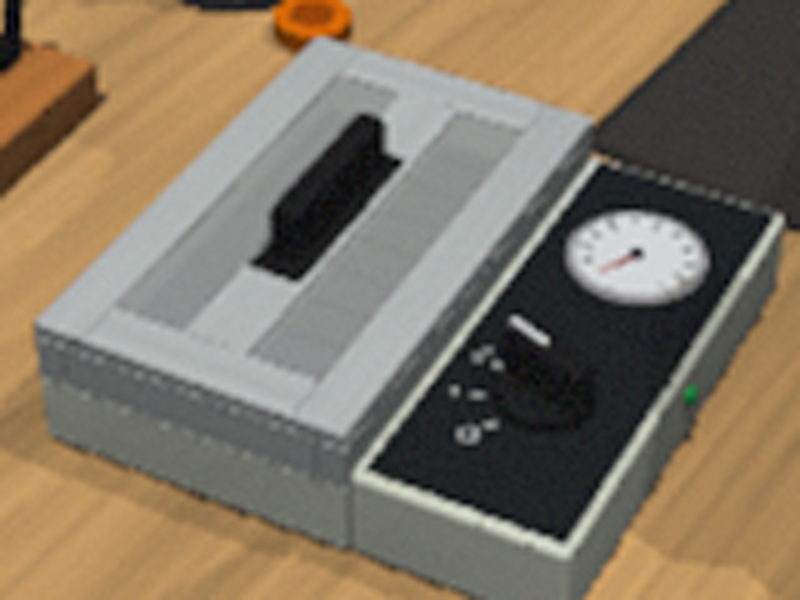

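Two-dot position at present (pointer line at about pixel 308,274 points at the two-dot mark). Measuring precisely.

```bash
python3 - <<'E'
from h import *
np.set_printoptions(suppress=True,precision=4)
Z=np.load("top.npz");p=Z["p"];d=Z["d"];C=cloud("top",d)
def rect(mask,z,name):
    mask=cv2.morphologyEx(mask.astype(np.uint8),cv2.MORPH_OPEN,np.ones((3,3)))
    n,l,s,c=cv2.connectedComponentsWithStats(mask); k=1+np.argmax(s[1:,4])
    cs,_=cv2.findContours((l==k).astype(np.uint8),cv2.RETR_EXTERNAL,cv2.CHAIN_APPROX_NONE)
    P=np.array([pix2w("top",q[0][0],q[0][1],z=z)[:2] for q in cs[0]],np.float32)
    r=cv2.minAreaRect(P*1000); print(name,s[k],r); return l==k
# cover top plate
m=(C[...,2]>0.060)&(C[...,0]>0.53)&(C[...,0]<0.72)&(abs(C[...,1])<0.17)
rect(m,0.070,"cover")
for u,v in [(0,0)]: pass
m2=(C[...,2]>0.088)&m; rect(m2,0.098,"rib")
hsv=cv2.cvtColor(p,cv2.COLOR_RGB2HSV)
rect((hsv[...,2]<75)&(C[...,2]<0.02)&(C[...,1]<-0.18)&(C[...,1]>-0.43)&(C[...,0]>0.36)&(C[...,0]<0.62),0.002,"rest")
rect((hsv[...,0]>55)&(hsv[...,0]<95)&(hsv[...,1]>70)&(C[...,1]>.15),0.002,"work")
c=lambda u,v:(250+u/4-.375,165+v/4-.375)
for n,(u,v),z in [("corner TL",(38,100),.07),("TR",(500,45),.07),("BL",(68,378),.07),("BR",(540,318),.07),("ptip",(241,408),.081),("pin",(226,460),.081),("vent",(157,440),.05),("two",(243,398),.05),("three",(287,423),.05),("one",(197,405),.05)]:
    print(n,pix2w("top",*c(u,v),z=z))
for w,(u,v) in dict(c=(143+0,243),).items(): pass
# knob bar points
mk=(C[...,2]>0.07)&(C[...,0]<0.53)&(C[...,0]>0.44)&(abs(C[...,1])<.07)
print(mk.sum(),C[mk].mean(0)); rect(cv2.dilate(mk.astype(np.uint8),np.ones((1,1))),.081,"bar")
# box at top-left height
b=(C[...,1]>.2)&(C[...,0]>.66)&(C[...,2]>.03); print("box x min",C[b][:,0].min(),"z max",C[b][:,2].max())
E
```

```text
cover [ 260  175  126   85 8418] ((619.7440795898438, -12.16839599609375), (145.4508056640625, 235.7183380126953), 6.2338056564331055)
rib [301 208  41  12 313] ((619.115478515625, -11.881340026855469), (15.841598510742188, 78.80380249023438), 6.371392250061035)
rest [  411   231   113   107 11379] ((492.1234436035156, -304.75372314453125), (219.39674377441406, 218.16818237304688), 89.35114288330078)
work [ 113  224  104  101 5542] ((521.7517700195312, 319.5694274902344), (209.1995391845703, 207.2749481201172), 86.12959289550781)
corner TL [0.6779 0.1124 0.07  ]
TR [ 0.7024 -0.1199  0.07  ]
BL [0.5362 0.0967 0.07  ]
BR [ 0.5627 -0.1354  0.07  ]
ptip [0.5185 0.0115 0.081 ]
pin [0.4932 0.019  0.081 ]
vent [0.5077 0.0543 0.05  ]
two [0.5282 0.0114 0.05  ]
three [ 0.5153 -0.0103  0.05  ]
one [0.525  0.0344 0.05  ]
161 [0.4918 0.019  0.0809]
bar [301 270  11  22 161] ((491.93878173828125, 18.917789459228516), (14.099238395690918, 42.319068908691406), 75.61318969726562)
box x min 0.7375135503698258 z max 0.1640348355513217
```

```bash
cat >> h.py <<'E'
TC=np.array([0.6197,-0.012,0.062]); YAW=np.radians(6.3); KN=np.array([0.4919,0.0189])
def ch(x,y,z=0.):
    c,s=np.cos(YAW),np.sin(YAW); return TC+np.array([c*x-s*y,s*x+c*y,z])
E
python3 - <<'E'
from h import *
np.set_printoptions(suppress=True,precision=3)
for a in [76,116,156,-104,-64,-24]:
    print(a,solver.inverse_kinematics([*KN,0.0745],down(np.radians(a))))
a=np.radians(96.3)
for a in (96.3,6.3,-83.7,-173.7): print("ch",a,solver.inverse_kinematics(ch(0,0,.05),down(np.radians(a))), solver.inverse_kinematics([.492,-.305,.05],down(np.radians(a-6))))
E
```

```text
76 [ 0.453  0.522 -0.685  2.053  0.492  0.732  0.785]
116 [ 0.743  0.739 -1.109  2.038  0.855  0.926  1.185]
156 [ 0.845  0.937 -1.329  2.034  1.055  1.119  1.735]
-104 [ 0.136  0.435 -0.291  2.072  0.198  0.66  -2.101]
-64 [ 0.215  0.449 -0.386  2.067  0.266  0.671 -1.463]
-24 [ 0.296  0.468 -0.485  2.062  0.338  0.687 -0.829]
ch 96.3 [ 0.473  0.659 -0.709  1.724  0.511  0.952  1.243] [ 0.941  0.657 -0.586  1.86   0.503  0.776  1.658]
ch 6.3 [ 0.411  0.628 -0.615  1.729  0.438  0.926 -0.273] [ 0.729  0.592 -0.301  1.875  0.255  0.713  0.287]
ch -83.7 [ 0.156  0.553 -0.256  1.746  0.176  0.865 -1.639] [ 0.522  0.566 -0.032  1.889  0.027  0.687 -1.092]
ch -173.7 [-0.856  0.996  1.337  1.813 -1.038  1.246 -2.234] [ 0.281  0.575  0.28   1.906 -0.238  0.692 -2.434]
```

```bash
python3 - <<'E'
from h import *
D=lambda a:down(np.radians(a))
env.reach([*KN,0.18],D(-104)); st()
env.movel([*KN,0.0745],rate=0.12); st()
effector.grasp(30); st()
for a in range(-94,-23,10):
    env.movel([*KN,0.0745],D(a)); 
s=st(); print(s["tcp_rot"][:,2])
p,d=snap("top","k1"); q,_=viewer.read_camera("side"); crop("side",q,260,190,400,300,5,"k1s")
E
```

```text
t 3.23 pos [0.4921 0.0181 0.18  ] F [0.31 0.44 0.06] M [ 0.09  0.03 -0.04] w 0.0923
t 4.27 pos [0.4925 0.019  0.0751] F [-0.03  0.26  0.17] M [0.05 0.07 0.04] w 0.0918
t 5.43 pos [0.4922 0.0199 0.0745] F [ 1.04  4.32 -1.77] M [ 0.9  -0.13 -0.02] w 0.0131
t 8.03 pos [0.493  0.0181 0.0746] F [ 5.84  2.01 -4.49] M [ 0.32 -1.57 -0.03] w 0.0135
[ 0.91125868 -0.41182995  0.00192501]
```

View pics/k1s.png

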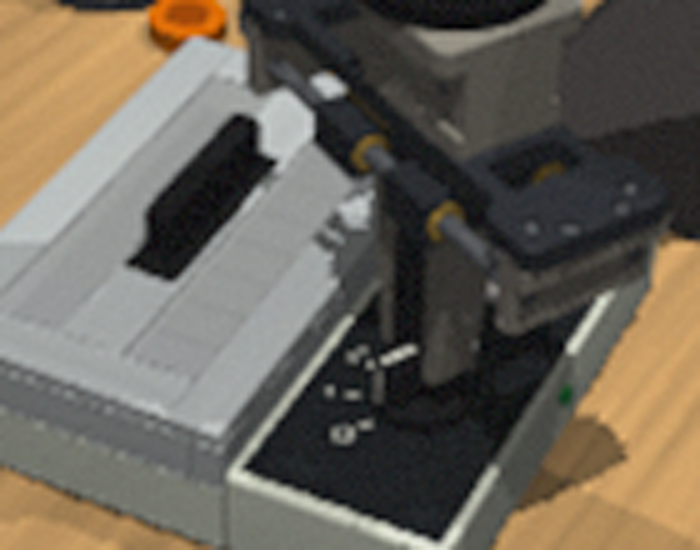

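```bash
python3 - <<'E'
from h import *
effector.release(); st()
env.movel([*KN,0.18],rate=.15); env.movel([.42,-.15,.25],rate=.3)
st(); p,d=viewer.read_camera("top"); crop("top",p,250,165,400,315,4,"k2t"); q,_=viewer.read_camera("side"); crop("side",q,260,190,400,300,5,"k2s")
E
```

```text
t 9.34 pos [0.4919 0.0189 0.0745] F [ 0.14 -0.29  0.44] M [-0.02 -0.09 -0.  ] w 0.0920
t 11.00 pos [ 0.4199 -0.1489  0.2493] F [ 0.27  0.83 -0.84] M [-0.06  0.01  0.08] w 0.0918
```

View pics/k2s.png

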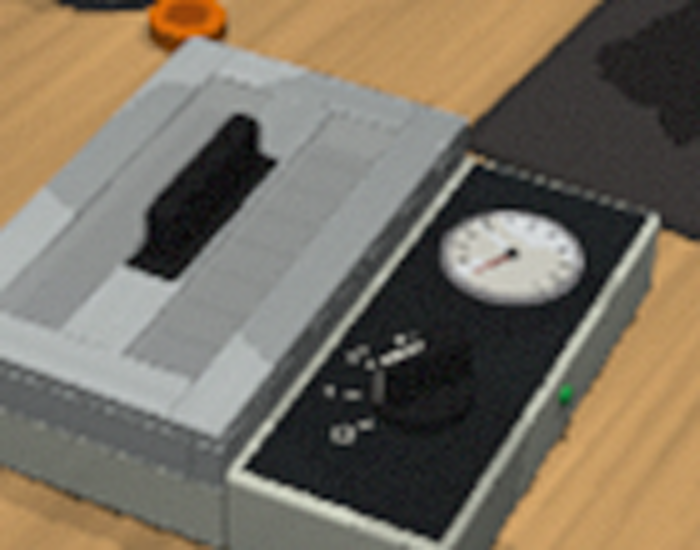

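View pics/k2t.png

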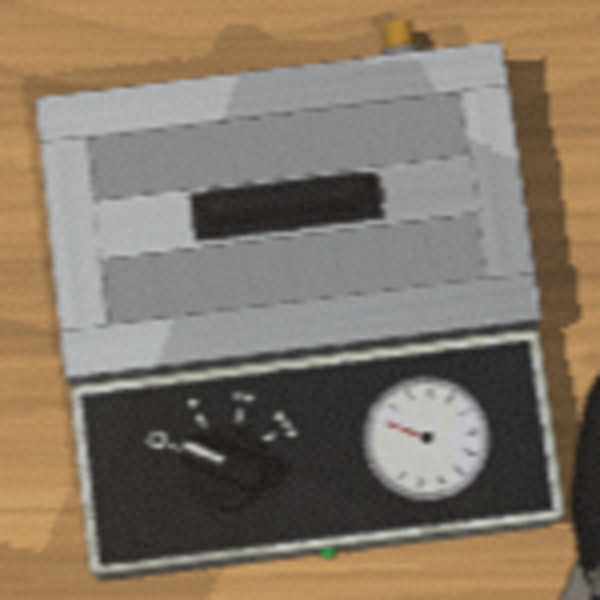

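Pointer at (184–222, 443–460 in the crop) aims at the open ring: vent. Now the cover.

```bash
python3 - <<'E'
from h import *
D=lambda a:down(np.radians(a))
A=6.3
env.reach(ch(0,0,.12),D(A)); st()
env.movel(ch(0,0,.018),rate=.1); st()
effector.grasp(55); st()
env.movel(ch(0,0,.03),rate=.05); st()
env.movel(ch(0,0,.10),rate=.1); st()
q,_=snap("side","c1")
E
```

```text
t 12.09 pos [ 0.6193 -0.0127  0.182 ] F [0.26 0.6  0.02] M [-0.08 -0.12 -0.01] w 0.0921
t 13.26 pos [ 0.6203 -0.0118  0.0807] F [-0.59  0.14 -0.58] M [-0.04 -0.11  0.04] w 0.0917
t 14.42 pos [ 0.6201 -0.0119  0.08  ] F [ 1.96  0.3  -0.37] M [ 0.   -0.5  -0.01] w 0.0139
t 14.81 pos [ 0.6196 -0.0121  0.0922] F [-0.36 -0.07 -4.25] M [-0.02 -0.08 -0.03] w 0.0134
t 15.66 pos [ 0.6192 -0.0123  0.1615] F [ 0.81 -0.16 -4.29] M [-0.04 -0.11 -0.05] w 0.0135
```

View pics/c1.png

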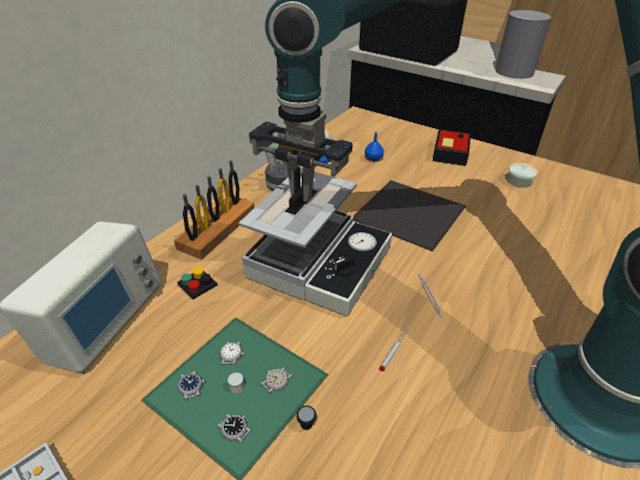

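Cover is held level (pixel ~300,205), chamber open. Carry to rest mat.

```bash
python3 - <<'E'
from h import *
D=lambda a:down(np.radians(a))
M=np.array([.492,-.305])
env.movel([*M,.16],D(0),rate=.2); st()
env.movel([*M,.045],rate=.12); st()
for z in (.03,.024,.021,.0195):
    env.movel([*M,z],rate=.04); s=st()
    if s["wrist_force"][2]>2: break
q,_=snap("side","c2")
E
```

```text
t 17.46 pos [ 0.4927 -0.3036  0.1602] F [ 0.48  0.24 -4.77] M [-0.04 -0.1  -0.  ] w 0.0139
t 18.57 pos [ 0.4927 -0.3052  0.0458] F [-0.13  0.34 -3.95] M [-0.04 -0.05  0.01] w 0.0137
t 19.09 pos [ 0.4919 -0.3049  0.0298] F [ 0.28  0.18 -4.36] M [-0.04 -0.07  0.04] w 0.0131
t 19.39 pos [ 0.4918 -0.3049  0.0237] F [-0.3   0.46 -3.52] M [-0.03 -0.08 -0.  ] w 0.0135
t 19.64 pos [ 0.4919 -0.3049  0.0208] F [ 0.68 -0.25 -4.18] M [-0.04 -0.1   0.04] w 0.0137
t 19.89 pos [ 0.4922 -0.3051  0.0201] F [-1.1   0.29  1.95] M [0.08 0.34 0.01] w 0.0137
```

View pics/c2.png

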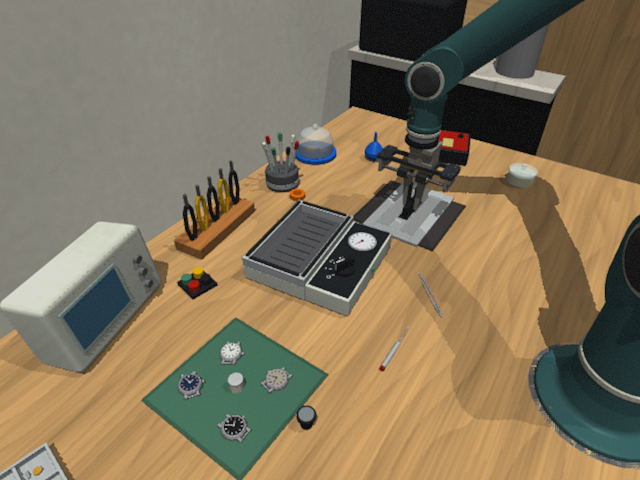

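```bash
python3 - <<'E'
from h import *
effector.release(); st()
env.movel([.492,-.305,.2],rate=.2); st()
p,d=viewer.read_camera("top"); np.savez("top2.npz",p=p,d=d)
crop("top",p,250,165,400,315,4,"t3"); crop("top",p,105,215,225,315,6,"m3")
cv2.imwrite("pics/t3full.png",p[:,:,::-1])
E
```

```text
t 21.15 pos [ 0.492  -0.305   0.0195] F [-1.06  0.58 -1.08] M [-0.02 -0.12 -0.01] w 0.0920
t 22.20 pos [ 0.4912 -0.3049  0.1989] F [-1.01 -0.28 -0.26] M [-0.03 -0.07 -0.03] w 0.0920
```

View pics/t3.png

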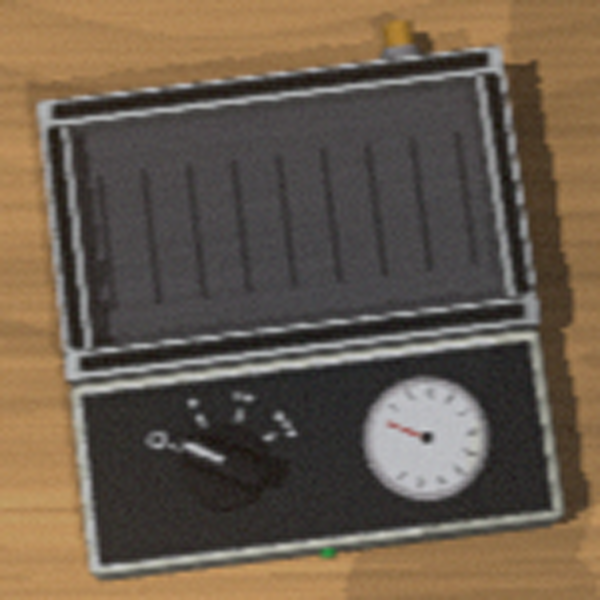

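View pics/m3.png

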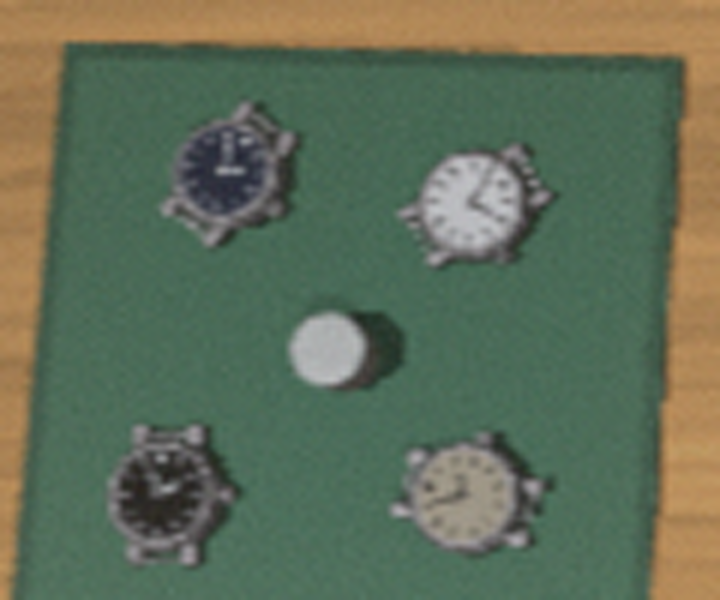

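View pics/t3full.png

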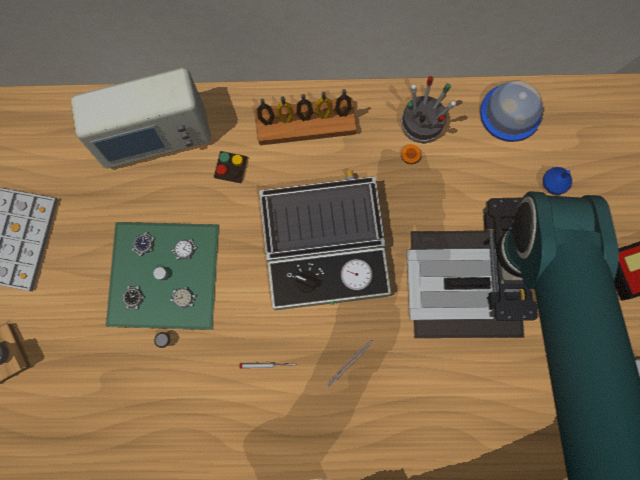

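```bash
cat >> h.py <<'E'
def rectify(img,x0,x1,y0,y1,z,mm=0.5,n="top"):
    # world map: row -> x descending, col -> y descending
    W=int((y1-y0)*1000/mm);H=int((x1-x0)*1000/mm)
    src=np.float32([w2pix(n,P) for P in [(x1,y1,z),(x1,y0,z),(x0,y0,z),(x0,y1,z)]])
    dst=np.float32([(0,0),(W,0),(W,H),(0,H)])
    return cv2.warpPerspective(img,cv2.getPerspectiveTransform(src,dst),(W,H),flags=cv2.INTER_CUBIC)
def tmpl(th,mm=0.5):
    N=121; g=(np.arange(N)-60)*mm
    X=-g[:,None]+0*g[None];Y=-g[None]+0*g[:,None]
    c,s=np.cos(th),np.sin(th); a=c*X+s*Y; b=-s*X+c*Y
    m=(a**2+b**2<19.5**2)|((abs(a)<24)&(abs(b)<11.75)&(abs(b)>6.5))|((abs(a)<2.5)&(b<0)&(b>-23))
    ig=(abs(a)<23)&(abs(b)<=6.5)&~(a**2+b**2<19.5**2)
    t=np.where(m,1.,-1.);t[ig]=0;t[(a**2+b**2)>28**2]=0
    return cv2.GaussianBlur(t.astype(np.float32),(5,5),0)
def watches(p,x0=.39,x1=.64,y0=.19,y1=.44,z=.011,k=4,thr=.6):
    hsv=cv2.cvtColor(p,cv2.COLOR_RGB2HSV).astype(int)
    green=(hsv[...,0]>50)&(hsv[...,0]<100)&(hsv[...,1]>75)
    m=rectify((~green).astype(np.float32),x0,x1,y0,y1,z)
    sc=[]
    for th in np.radians(np.arange(0,360,4)):
        t=tmpl(th); r=cv2.matchTemplate(m*2-1,t,cv2.TM_CCORR)/np.abs(t).sum(); sc.append(r)
    sc=np.array(sc); out=[]
    for _ in range(k):
        i,v,u=np.unravel_index(sc.argmax(),sc.shape)
        if sc[i,v,u]<thr: break
        out.append((x1-(v+60.5)*5e-4,y1-(u+60.5)*5e-4,np.radians(4*i),float(sc[i,v,u])))
        sc[:,max(0,v-60):v+60,max(0,u-60):u+60]=-1
    return out
def wcol(p,o):
    u,v=w2pix("top",(o[0],o[1],.014)).round().astype(int); return p[v-3:v+4,u-3:u+4].reshape(-1,3).mean(0).round()
def draw(p,ws,name,box=(105,215,225,315),k=6,z=.010):
    u0,v0,u1,v1=box
    im=cv2.resize(np.ascontiguousarray(p[v0:v1,u0:u1,::-1]),None,fx=k,fy=k)
    for o in ws:
        c,s=np.cos(o[2]),np.sin(o[2]);q=[]
        for a,b in [(24,11.75),(24,-11.75),(-24,-11.75),(-24,11.75)]:
            P=(o[0]+(c*a-s*b)/1000,o[1]+(s*a+c*b)/1000,z); q.append((w2pix("top",P)-[u0,v0]+.5)*k)
        cv2.polylines(im,[np.int32(q)],True,(0,0,255),1)
    cv2.imwrite(f"pics/{name}.png",im)
E
python3 - <<'E'
from h import *
p=np.load("top2.npz")["p"]
w=watches(p)
for o in w: print(np.round(o[:2],4),round(np.degrees(o[2])),round(o[3],2),wcol(p,o))
draw(p,w,"fit1")
E
```

```text
[0.5698 0.2768] 300 0.7 [173. 174. 177.]
[0.5222 0.3198] 56 0.61 [170. 173. 173.]
[0.5812 0.3588] 324 0.6 [65. 68. 79.]
```

View pics/fit1.png

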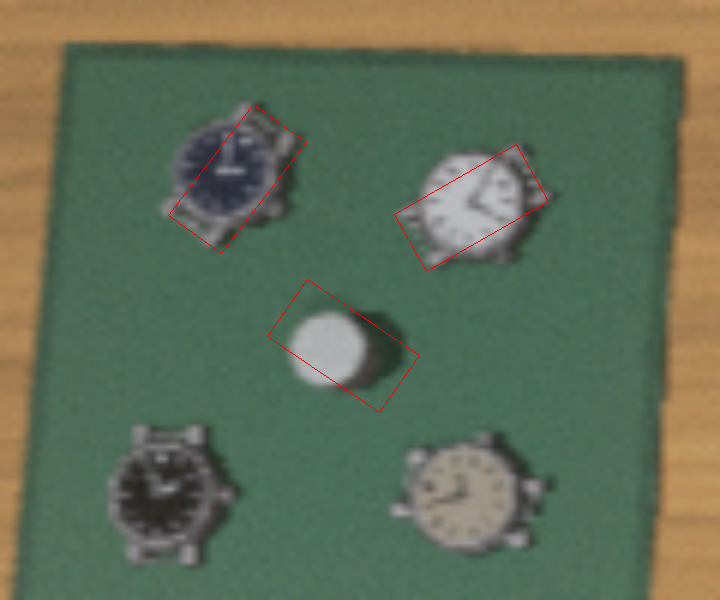

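```bash
python3 - <<'E'
s=open("h.py").read()
a=s.index("    hsv=cv2.cvtColor(p,cv2.COLOR_RGB2HSV).astype(int)\n    green"); b=s.index("    m=rectify((~green)")
s=s[:a]+"    A=cv2.cvtColor(p,cv2.COLOR_RGB2LAB)[...,1].astype(np.float32); g=MATA; mm_=np.clip((A-g)/(128-g)*1.0,0,1)\n    mm_=np.clip(mm_*2-.5,0,1).astype(np.float32)\n    m=rectify(mm_"+s[b+len("    m=rectify((~green).astype(np.float32)"):]
s+="\nMATA=112\n"
open("h.py","w").write(s)
E
python3 - <<'E'
import h
from h import *
p=np.load("top2.npz")["p"]
L=cv2.cvtColor(p,cv2.COLOR_RGB2LAB)
C=[w2pix("top",(.52,.27,.002)),w2pix("top",(.58,.33,.002))]
for u,v in C: u,v=int(u),int(v); print(L[v-3:v+4,u-3:u+4].reshape(-1,3).mean(0)); h.MATA=L[v-3:v+4,u-3:u+4,1].mean()
w=watches(p,k=5,thr=.3)
for o in w: print(np.round(o[:2],4),round(np.degrees(o[2])),round(o[3],2),wcol(p,o))
draw(p,w,"fit2")
E
```

```text
[107.89795918 111.6122449  134.75510204]
[104.69387755 111.75510204 135.40816327]
[0.4692 0.2738] 76 0.94 [147. 141. 127.]
[0.5702 0.2742] 300 0.93 [172. 173. 176.]
[0.5822 0.3608] 324 0.9 [65. 67. 78.]
[0.4712 0.3778] 0 0.9 [65. 63. 61.]
[0.5202 0.3193] 0 0.51 [171. 174. 175.]
```

View pics/fit2.png

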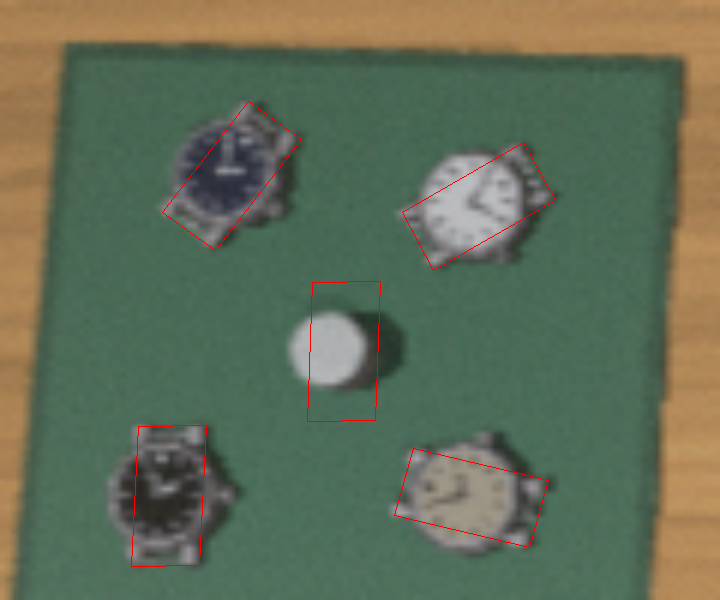

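```bash
cat >> h.py <<'E'
def drawn(n,p,ws,name,box,k,z=.010):
    u0,v0,u1,v1=box
    im=cv2.resize(np.ascontiguousarray(p[v0:v1,u0:u1,::-1]),None,fx=k,fy=k)
    for o in ws:
        c,s=np.cos(o[2]),np.sin(o[2]);q=[]
        for a,b in [(24,11.75),(24,-11.75),(-24,-11.75),(-24,11.75)]:
            P=(o[0]+(c*a-s*b)/1000,o[1]+(s*a+c*b)/1000,z); q.append((w2pix(n,P)-[u0,v0]+.5)*k)
        cv2.polylines(im,[np.int32(q)],True,(0,0,255),1)
    cv2.imwrite(f"pics/{name}.png",im)
E
python3 - <<'E'
import h
from h import *
p=np.load("top2.npz")["p"]
w=watches(p)
print(pix2w("top",105+228/6-.4,215+172/6-.4,z=.014), pix2w("top",105+158/6-.4,215+494/6-.4,z=.014))
q,_=viewer.read_camera("side"); drawn("side",q,w,"fits",(160,330,320,450),5)
E
```

```text
[0.58270572 0.36079076 0.014     ] [0.47130757 0.38001508 0.014     ]
```

View pics/fits.png

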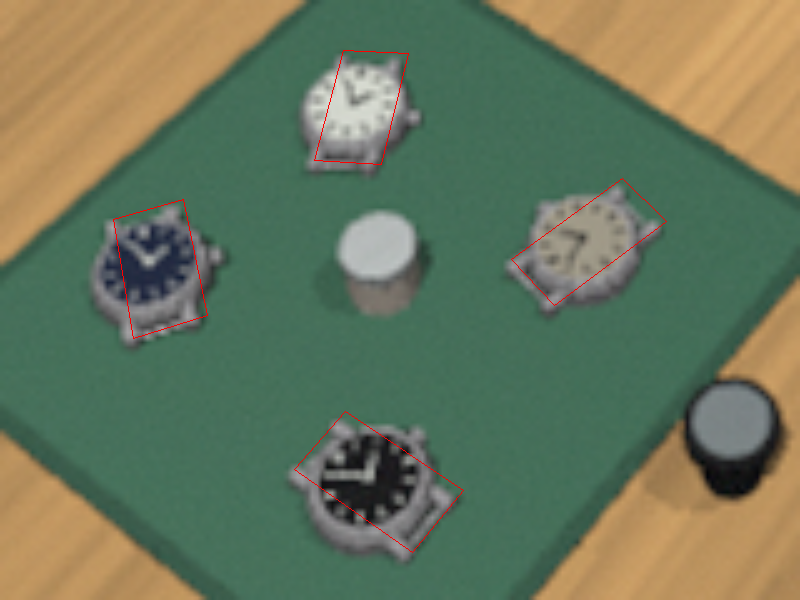

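```bash
cat >> h.py <<'E'
D=lambda a:down(np.radians(a))
def best(pos,angs,ref=0.):
    r=[]
    for a in angs:
        j=solver.inverse_kinematics(pos,D(a))
        if j is not None: r.append((abs(j[6]-ref)+.3*abs(j[2]),a,j))
    return min(r,key=lambda t:t[0])
def find(col_idx=None,near=None):
    p,_=viewer.read_camera("top"); w=watches(p,k=5,thr=.7); 
    for o in w: print("  watch",np.round(o[:2],4),round(np.degrees(o[2])),round(o[3],2),wcol(p,o))
    if near is None: return w
    return min(w,key=lambda o:np.hypot(o[0]-near[0],o[1]-near[1]))
def pick(near):
    o=find(near=near); x,y,th=o[0]-.0005,o[1]+.0015,np.degrees(o[2])
    angs=[(th+180)%360-180,(th+360)%360-180]
    c,a,j=best([x,y,.12],angs,-.6); print("pick",x,y,a,j.round(2))
    env.reach([x,y,.12],D(a))
    p2,_=viewer.read_camera("side"); 
    env.movel([x,y,.03],rate=.15); env.movel([x,y,.004],rate=.06); st()
    effector.grasp(30); st()
    env.movel([x,y,.02],rate=.06); env.movel([x,y,.12],rate=.15); st()
E
python3 - <<'E'
from h import *
env.reach([.47,.1,.22],D(-83.7)) # clear the view
pick((.469,.274))
snap("side","p1")
E
```

```text
watch [0.5822 0.3608] 324 0.91 [71. 74. 86.]
  watch [0.4712 0.3778] 0 0.91 [72. 70. 68.]
  watch [0.4688 0.2748] 76 0.74 [152. 146. 132.]
pick 0.46825 0.27625 76.0 [ 0.28  0.84 -1.26  1.89  0.9   1.13 -0.  ]
t 27.24 pos [0.468  0.2763 0.0037] F [0.64 1.06 0.09] M [ 0.09 -0.14 -0.04] w 0.0921
t 28.03 pos [0.4682 0.2762 0.004 ] F [-0.42  0.68  0.5 ] M [-0.01 -0.07 -0.05] w 0.0456
t 29.27 pos [0.468  0.2756 0.1192] F [-0.53  0.08 -1.51] M [ 0.03 -0.14  0.06] w 0.0458
```

View pics/p1.png

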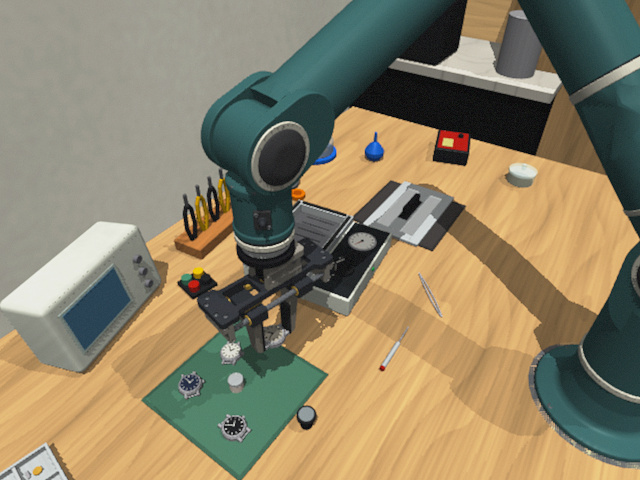

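```bash
python3 - <<'E'
from h import *
q=cv2.imread("pics/p1.png")[:,:,::-1]; crop("s",q,190,270,350,390,5,"p1z")
p,_=viewer.read_camera("top"); crop("t",p,120,215,270,330,5,"p1t")
E
```

```text
(no output)
```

View pics/p1z.png

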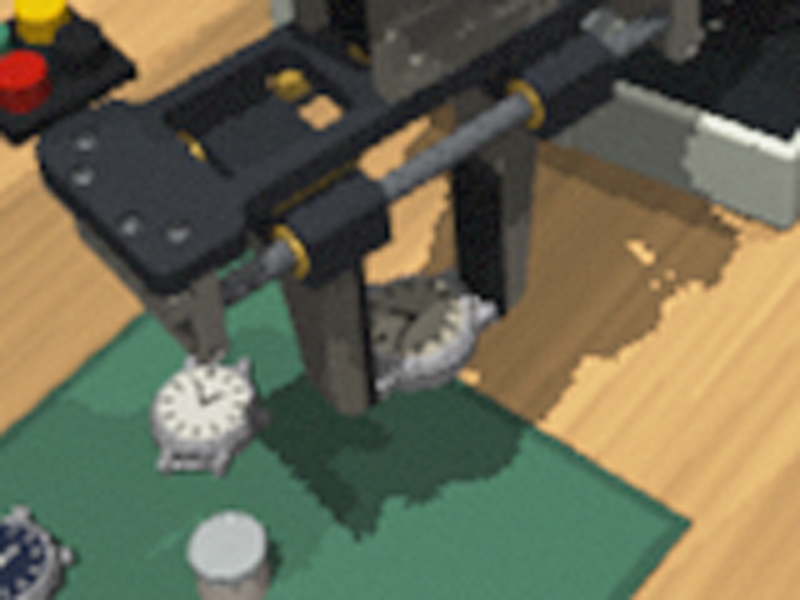

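View pics/p1t.png

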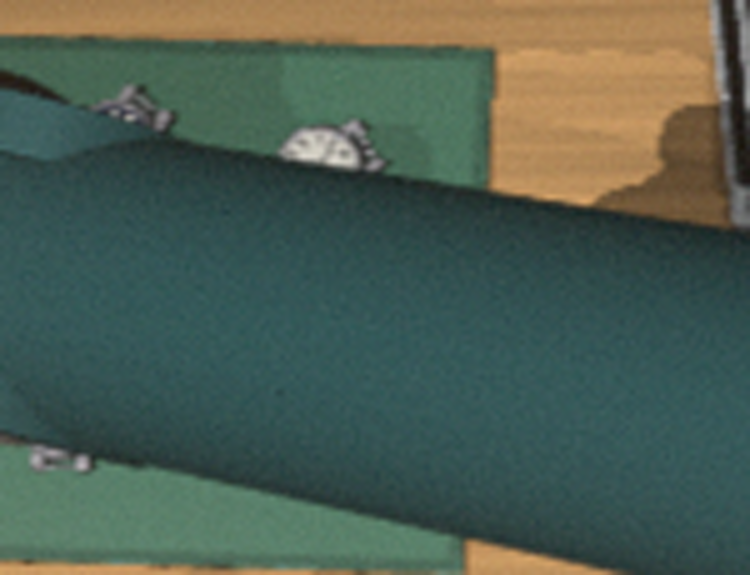

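```bash
cat >> h.py <<'E'
def place(x,y,zf=.0420,look=None):
    s=env.sense(); j=s["joint_positions"]
    P=ch(x,y); 
    c,a,jj=best([P[0],P[1],.12],[96.3,-83.7],j[6]); print("place",a,jj.round(2))
    env.movel([P[0],P[1],.12],D(a),rate=.2); st()
    env.movel([P[0],P[1],.07],rate=.12)
    env.movel([P[0],P[1],.05],rate=.06); s=st()
    for z in (.046,.0435,.042,.041):
        env.movel([P[0],P[1],z],rate=.04); s=st()
        if s["wrist_force"][2]>2.5 or z<=zf: break
    return a
E
python3 - <<'E'
from h import *
place(-25,-36) if 0 else place(-.025,-.036)
q,_=viewer.read_camera("side"); crop("s",q,210,150,370,270,5,"p2z")
E
```

```text
place 96.3 [ 0.86  0.97 -1.31  1.75  1.    1.26  0.96]
t 31.27 pos [ 0.5985 -0.0496  0.1201] F [ 0.68 -0.43 -0.48] M [ 0.11 -0.16 -0.01] w 0.0457
t 32.33 pos [ 0.5987 -0.0505  0.0498] F [-0.7  -0.27 -0.87] M [ 0.09 -0.15  0.01] w 0.0460
t 32.58 pos [ 0.5988 -0.0506  0.0459] F [-0.12  0.44 -1.59] M [ 0.08 -0.14  0.01] w 0.0458
t 32.83 pos [ 0.5987 -0.0506  0.0434] F [ 0.04 -0.48  0.08] M [ 0.09 -0.11  0.04] w 0.0459
t 33.08 pos [ 0.5989 -0.0505  0.042 ] F [-0.88 -0.15 -0.67] M [ 0.06 -0.26 -0.  ] w 0.0458
```

View pics/p2z.png

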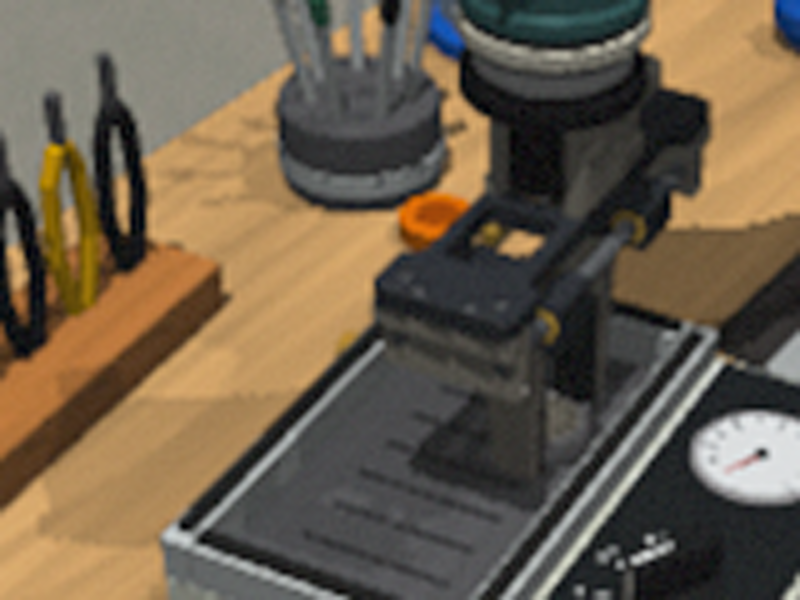

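```bash
python3 - <<'E'
from h import *
P=ch(-.025,-.036)
env.movel([P[0],P[1],.0410],rate=.04); st()
effector.release(); st()
env.movel([P[0],P[1],.12],rate=.15); env.movel([.47,-.12,.25],rate=.35)
st(); p,_=viewer.read_camera("top"); crop("t",p,250,165,400,315,4,"p3t")
q,_=viewer.read_camera("side"); crop("s",q,210,150,370,310,5,"p3s") if 0 else crop("s",q,235,190,395,310,5,"p3s")
E
```

```text
t 33.38 pos [ 0.599  -0.0505  0.0419] F [-1.83 -0.6   5.34] M [-0.08  0.3   0.01] w 0.0457
t 34.18 pos [ 0.5988 -0.0505  0.041 ] F [-0.84  0.26  0.82] M [ 0.08 -0.13  0.01] w 0.0920
t 35.57 pos [ 0.4698 -0.1206  0.2491] F [-0.39  0.34  0.33] M [ 0.12 -0.09  0.04] w 0.0918
```

View pics/p3t.png

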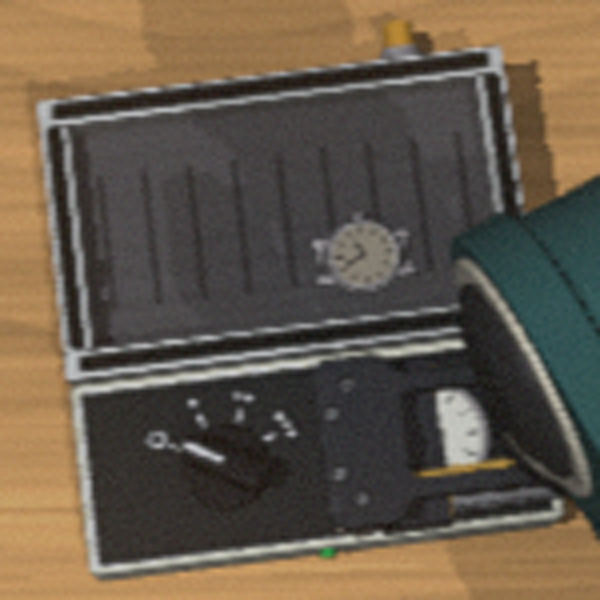

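View pics/p3s.png

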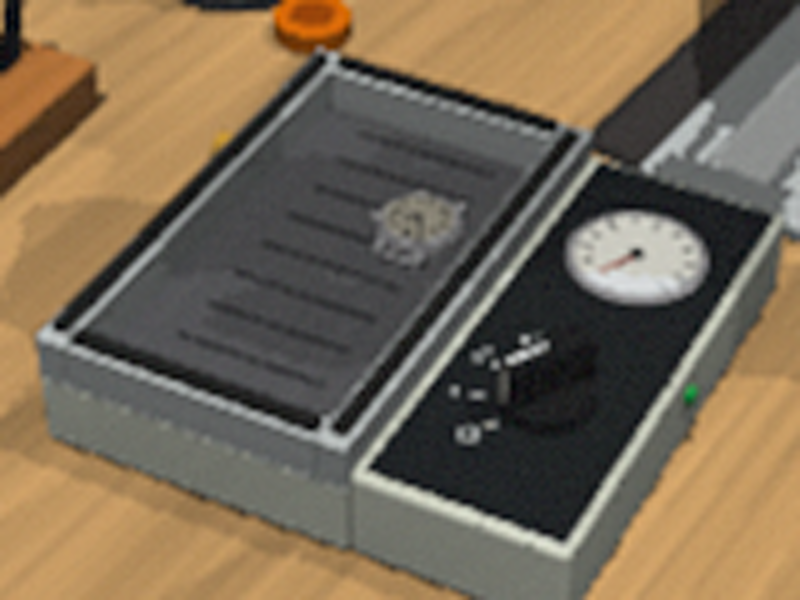

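```bash
cat >> h.py <<'E'
def toch(P):
    c,s=np.cos(YAW),np.sin(YAW); d=np.asarray(P)[:2]-TC[:2]; return np.array([c*d[0]+s*d[1],-s*d[0]+c*d[1]])
E
python3 - <<'E'
from h import *
c=lambda u,v:(250+u/4-.375,165+v/4-.375)
for u,v,z in [(365,256,.052),(320,247,.048),(322,283,.048),(403,237,.048),(407,269,.048)]: P=pix2w("top",*c(u,v),z=z); print(P,toch(P)*1000)
# seal/rim corner check: inner-wall corners at rim
E
```

```text
[ 0.59906986 -0.05055686  0.052     ] [-24.73656105 -36.06017896]
[ 0.60493171 -0.02807461  0.048     ] [-16.44303649 -14.35694652]
[ 0.58639903 -0.02879264  0.048     ] [-34.94258862 -13.03696996]
[ 0.60941864 -0.0699637   0.048     ] [-16.57987727 -56.48543967]
[ 0.59291245 -0.0716106   0.048     ] [-33.16710186 -56.3110952 ]
```

```bash
cat >> h.py <<'E'
def push(x,ys,ye,a,zf=.0425):
    s=ch(x,ys); e=ch(x,ye)
    env.movel([s[0],s[1],.12],D(a),rate=.25); effector.grasp(10)
    env.movel([s[0],s[1],.06],rate=.2); env.movel([s[0],s[1],zf],rate=.08); st()
    env.movel([e[0],e[1],zf],rate=.04); st()
    env.movel([e[0],e[1],.12],rate=.2); effector.release()
E
python3 - <<'E'
from h import *
a=best(ch(-.025,.012),[96.3,-83.7],env.sense()["joint_positions"][6])[1]
push(-.025,.012,-.018,a)
env.movel([.47,-.12,.25],rate=.35)
p,_=viewer.read_camera("top"); crop("t",p,250,165,400,315,4,"p4t")
w=find()
drawn("top",p,w,"p4m",(105,215,225,315),6)
E
```

```text
t 38.83 pos [ 0.5934 -0.0029  0.0424] F [ 0.82 -0.23  0.14] M [ 0.07 -0.15  0.03] w 0.0005
t 39.73 pos [ 0.5968 -0.0327  0.0425] F [-0.87  0.06 -0.04] M [ 0.08 -0.09  0.02] w 0.0008
  watch [0.5702 0.2742] 300 0.94 [180. 181. 184.]
  watch [0.4712 0.3778] 0 0.9 [68. 66. 64.]
  watch [0.5822 0.3608] 324 0.9 [68. 70. 82.]
```

View pics/p4t.png

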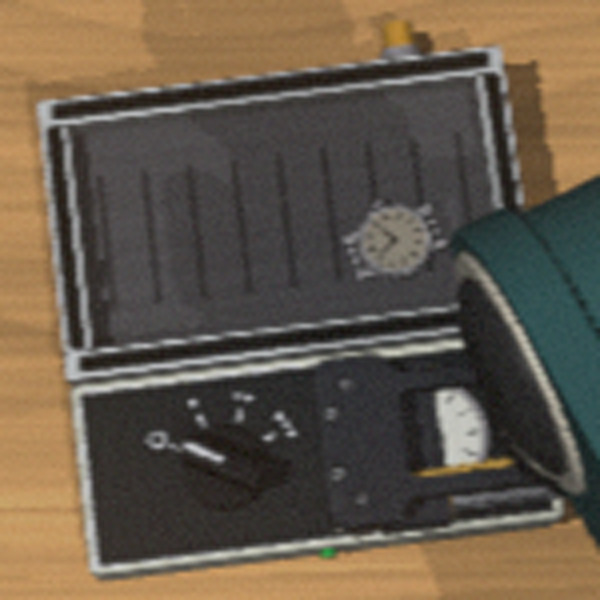

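View pics/p4m.png

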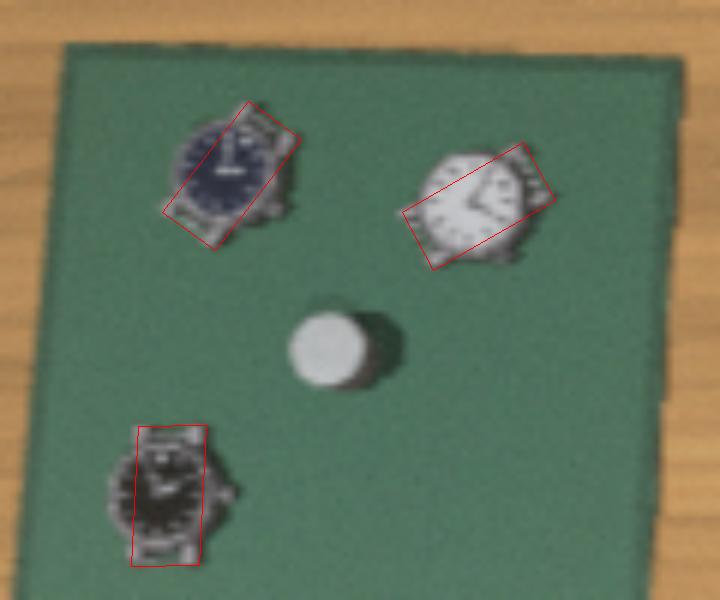

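```bash
cat >> h.py <<'E'
def drop(x,y):
    P=ch(x,y); env.movel([P[0],P[1],.041],rate=.03); st(); effector.release(); env.movel([P[0],P[1],.12],rate=.2); env.movel([.47,-.12,.25],rate=.35); st()
    p,_=viewer.read_camera("top"); return p
E
python3 - <<'E'
from h import *
c=lambda u,v:(250+u/4-.375,165+v/4-.375)
print(toch(pix2w("top",*c(396,243),z=.052))*1000)
pick((.570,.274))
q,_=viewer.read_camera("side"); crop("s",q,170,250,330,370,5,"p5s")
if env.sense()["gripper_width"]>.04: 
    place(-.028,.036)
    p=drop(-.028,.036); crop("t",p,250,165,400,315,4,"p5t")
E
```

```text
[-20.06836973 -52.34794587]
  watch [0.5702 0.2742] 300 0.94 [180. 181. 183.]
  watch [0.5822 0.3608] 324 0.9 [68. 70. 82.]
  watch [0.4712 0.3778] 0 0.9 [68. 67. 64.]
pick 0.5697500000000001 0.27575 -60.0 [-0.08  0.63 -0.59  1.69  0.41  0.95 -1.88]
t 46.53 pos [0.5696 0.2757 0.0036] F [ 0.18  0.05 -0.63] M [-0.01  0.   -0.04] w 0.0919
t 47.31 pos [0.5698 0.2757 0.004 ] F [ 0.53 -0.1  -0.2 ] M [-0.08  0.03  0.07] w 0.0458
t 48.54 pos [0.5692 0.2752 0.1191] F [-0.07  0.31 -1.87] M [-0.04  0.05 -0.04] w 0.0463
place -83.7 [ 0.29  0.54 -0.5   1.81  0.33  0.88 -1.82]
t 50.02 pos [0.5878 0.0225 0.1201] F [-0.06  0.29 -1.2 ] M [ 0.07 -0.02  0.04] w 0.0463
t 51.07 pos [0.5877 0.0207 0.0497] F [ 0.45 -0.15 -0.31] M [0.02 0.08 0.05] w 0.0461
t 51.32 pos [0.5878 0.0207 0.0459] F [ 0.15  0.1  -1.4 ] M [-0.  0.  0.] w 0.0460
t 51.57 pos [0.5878 0.0207 0.0434] F [ 0.4  -0.14 -1.1 ] M [0.01 0.01 0.04] w 0.0461
t 51.82 pos [0.588  0.0207 0.042 ] F [-0.13 -0.29 -0.12] M [ 0.03 -0.04  0.05] w 0.0457
t 52.07 pos [0.5881 0.0207 0.0419] F [-1.83 -0.61  7.25] M [-0.03  0.49 -0.01] w 0.0459
t 54.20 pos [ 0.4698 -0.1191  0.2487] F [-0.02 -0.55 -0.64] M [ 0.01 -0.01 -0.02] w 0.0919
```

View pics/p5s.png

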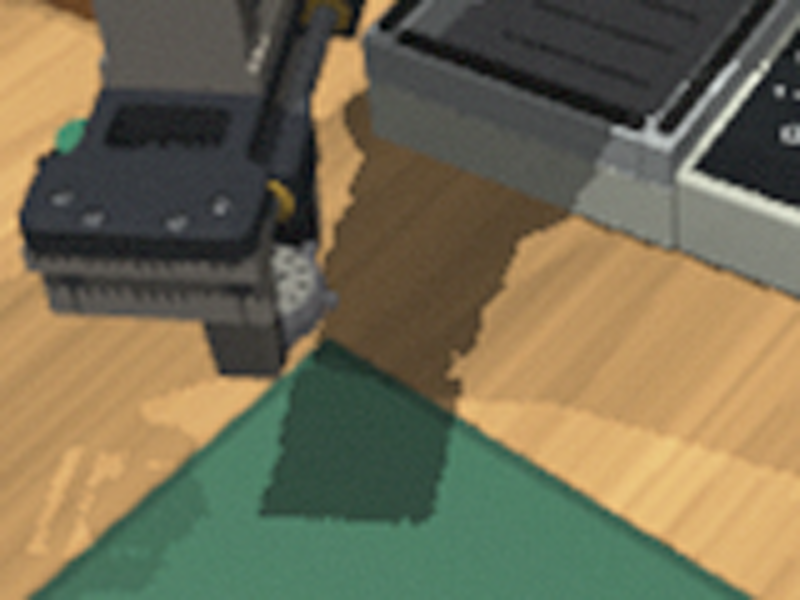

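View pics/p5t.png

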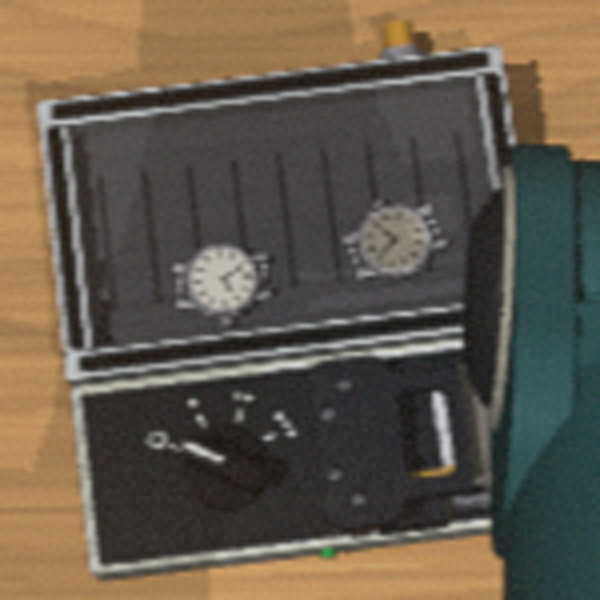

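```bash
python3 - <<'E'
from h import *
pick((.582,.361))
q,_=viewer.read_camera("side"); crop("s",q,130,250,290,370,5,"p6s")
if env.sense()["gripper_width"]>.04: 
    a=place(.033,-.036)
    p=drop(.033,-.036); crop("t",p,250,165,400,315,4,"p6t")
E
```

```text
watch [0.5822 0.3608] 324 0.91 [70. 72. 85.]
  watch [0.4712 0.3778] 0 0.91 [70. 68. 66.]
pick 0.5817500000000001 0.36225 -36.0 [-0.14  0.75 -0.72  1.54  0.55  1.05 -1.63]
t 57.54 pos [0.5815 0.3622 0.0035] F [ 0.51 -0.16 -0.59] M [-0.04 -0.01  0.08] w 0.0917
t 58.32 pos [0.5819 0.3622 0.004 ] F [ 0.14 -0.28 -0.62] M [-0.11 -0.14  0.02] w 0.0463
t 59.55 pos [0.5813 0.3616 0.119 ] F [-0.18 -0.82 -0.49] M [0.02 0.02 0.03] w 0.0460
place -83.7 [ 0.41  0.66 -0.57  1.63  0.41  0.97 -1.76]
t 61.82 pos [ 0.6564 -0.0428  0.12  ] F [-0.16  0.27 -0.86] M [ 0.03 -0.01 -0.03] w 0.0461
t 62.87 pos [ 0.6562 -0.0441  0.0496] F [-0.35 -0.92 -0.32] M [ 0.01 -0.01  0.04] w 0.0459
t 63.12 pos [ 0.6563 -0.0442  0.0459] F [ 0.43 -0.3  -0.51] M [-0.02  0.02  0.03] w 0.0465
t 63.37 pos [ 0.6563 -0.0442  0.0434] F [-0.33  0.43 -1.07] M [0.09 0.03 0.01] w 0.0463
t 63.62 pos [ 0.6566 -0.0442  0.0421] F [-0.28 -1.   -0.09] M [ 0.03 -0.03 -0.  ] w 0.0460
t 63.87 pos [ 0.6566 -0.0441  0.0419] F [-2.37  0.28  5.95] M [-0.01  0.49 -0.02] w 0.0462
t 66.04 pos [ 0.4702 -0.1197  0.249 ] F [ 0.42 -0.46 -0.32] M [ 0.03 -0.01 -0.04] w 0.0920
```

View pics/p6t.png

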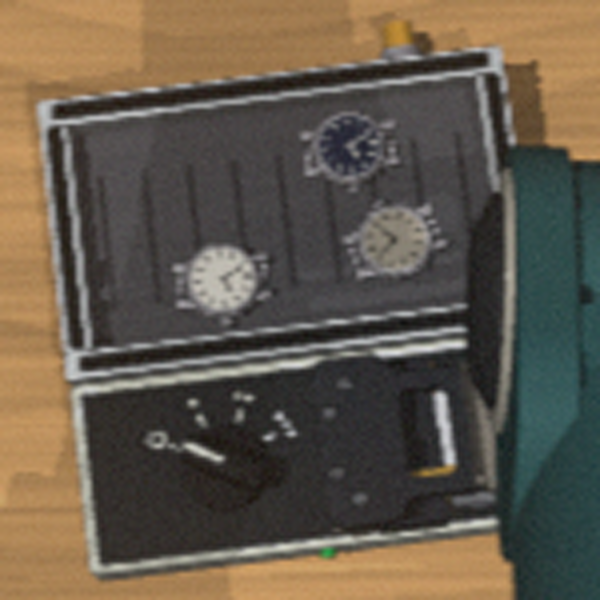

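```bash
python3 - <<'E'
from h import *
a=best(ch(.033,.012),[96.3,-83.7],env.sense()["joint_positions"][6])[1]
push(.034,.012,-.018,a)
env.movel([.47,-.12,.25],rate=.35)
p,_=viewer.read_camera("top"); crop("t",p,250,165,400,315,4,"p7t")
find()
E
```

```text
t 69.42 pos [0.652  0.0036 0.0423] F [ 0.   -0.83 -0.26] M [ 0.04 -0.01 -0.03] w 0.0003
t 70.33 pos [ 0.6553 -0.0262  0.0424] F [-0.87 -0.05 -0.25] M [ 0.03  0.   -0.03] w 0.0005
  watch [0.4712 0.3778] 0 0.91 [69. 68. 65.]
```

View pics/p7t.png

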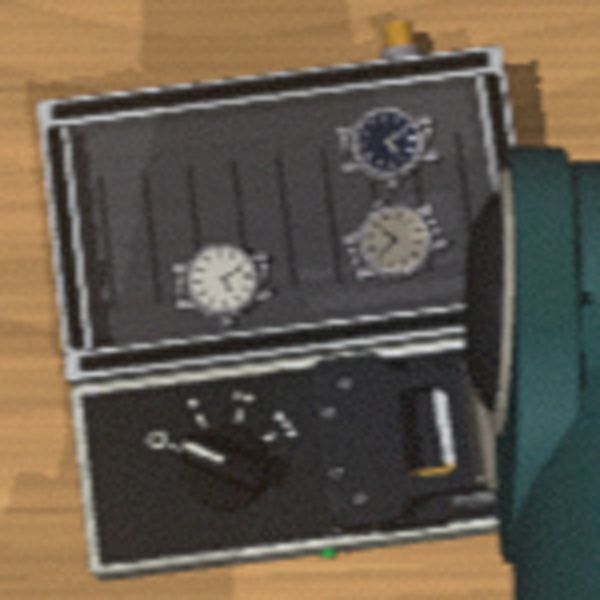

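```bash
python3 - <<'E'
from h import *
pick((.471,.378))
q,_=viewer.read_camera("side"); crop("s",q,150,300,350,450,4,"p8s")
if env.sense()["gripper_width"]>.04: 
    a=place(.033,.037)
    p=drop(.033,.037); crop("t",p,250,165,400,315,4,"p8t")
    q,_=viewer.read_camera("side"); crop("s",q,235,190,395,310,5,"p8s2")
E
```

```text
watch [0.4712 0.3778] 0 0.91 [69. 67. 65.]
pick 0.47075 0.37925000000000003 0.0 [-0.13  0.67 -0.84  1.75  0.59  0.99 -1.2 ]
t 76.49 pos [0.4705 0.3792 0.0036] F [-0.15 -0.08  0.56] M [-0.01 -0.15 -0.02] w 0.0920
t 77.27 pos [0.4708 0.3792 0.004 ] F [ 0.22 -0.24 -0.29] M [-0.01 -0.18  0.03] w 0.0459
t 78.50 pos [0.4704 0.3785 0.1191] F [ 0.1  -0.59 -1.24] M [-0.01 -0.05  0.  ] w 0.0463
place -83.7 [ 0.27  0.64 -0.52  1.65  0.37  0.95 -1.84]
t 80.67 pos [0.6481 0.0297 0.12  ] F [-0.77  1.14 -1.21] M [ 0.04  0.02 -0.  ] w 0.0464
t 81.72 pos [0.6482 0.0284 0.0496] F [ 0.28 -0.14 -0.08] M [ 0.03 -0.   -0.04] w 0.0461
t 81.97 pos [0.6484 0.0283 0.0459] F [ 0.03 -0.16 -0.59] M [-0.01  0.02 -0.01] w 0.0460
t 82.22 pos [0.6484 0.0284 0.0434] F [ 1.45  0.83 -0.37] M [ 0.02  0.02 -0.01] w 0.0466
t 82.47 pos [0.6486 0.0284 0.0421] F [0.02 1.28 0.42] M [ 0.02 -0.08  0.02] w 0.0461
t 82.72 pos [0.6486 0.0284 0.0419] F [-1.53 -0.04  5.65] M [-0.01  0.53  0.02] w 0.0461
t 84.97 pos [ 0.4701 -0.1192  0.249 ] F [-0.4  -0.13  0.21] M [-0.03 -0.01  0.01] w 0.0915
```

View pics/p8t.png

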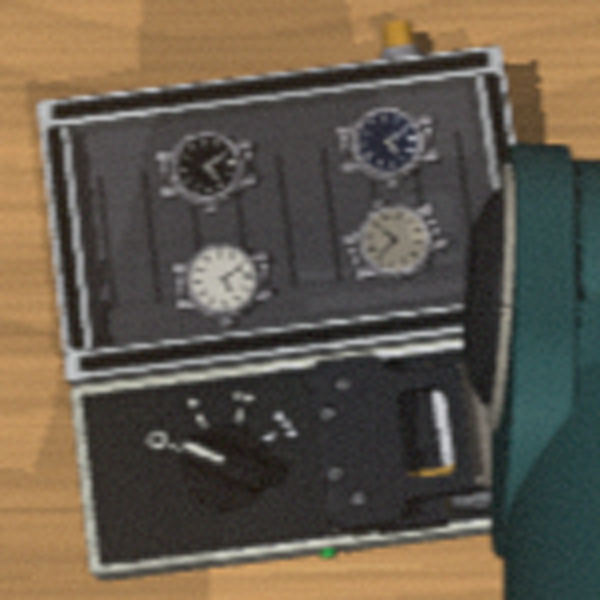

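View pics/p8s2.png

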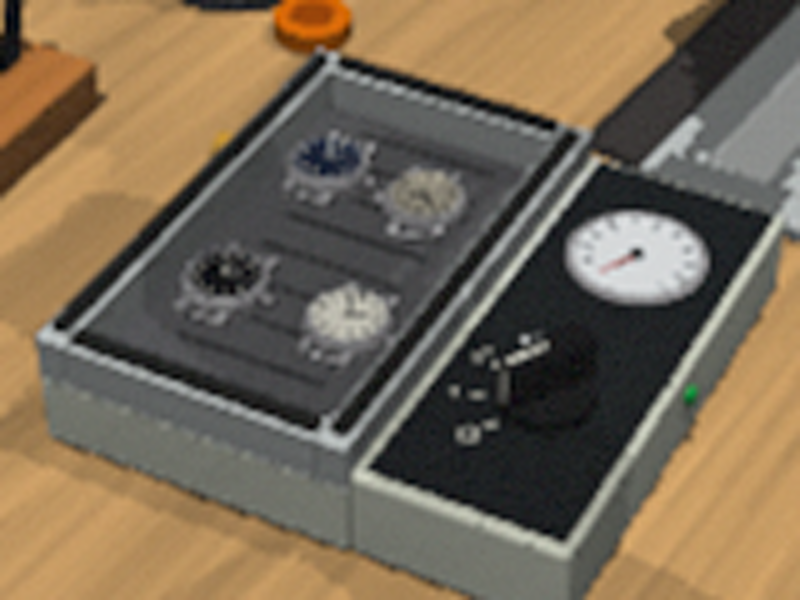

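All four heads lie flat, glass up and separate in the chamber (crop ~205,167; 386,142; 222,280; 394,240); selector still on the ring. Now the cover goes back, re-gripped at the exact pose it was released in.

```bash
python3 - <<'E'
from h import *
env.movel([.492,-.305,.2],D(0),rate=.25) if 0 else env.reach([.492,-.305,.2],D(0))
env.movel([.492,-.305,.06],rate=.15); env.movel([.492,-.305,.0195],rate=.06); st()
effector.grasp(55); st()
env.movel([.492,-.305,.04],rate=.05); env.movel([.492,-.305,.16],rate=.12); st()
env.movel([.56,-.16,.17],D(3),rate=.15)
env.movel(ch(0,0,.10),D(6.3),rate=.15); st()
p,_=snap("side","r1")
E
```

```text
t 88.42 pos [ 0.4923 -0.305   0.0196] F [0.21 0.3  0.73] M [-0.07 -0.04  0.01] w 0.0920
t 89.58 pos [ 0.4921 -0.305   0.0195] F [-0.47  0.72 -0.42] M [-0.05 -0.14 -0.02] w 0.0137
t 91.29 pos [ 0.4914 -0.3048  0.1591] F [-0.18 -0.78 -4.53] M [-0.01 -0.08 -0.01] w 0.0139
t 93.72 pos [ 0.6195 -0.0135  0.1618] F [-0.02  0.24 -3.95] M [-0.1  -0.12  0.02] w 0.0133
```

View pics/r1.png

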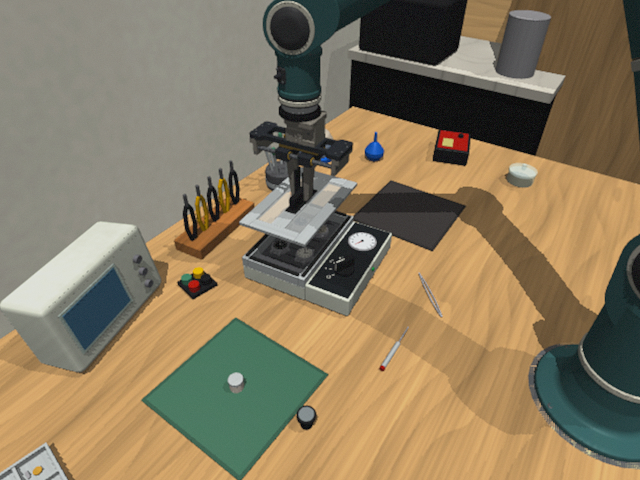

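```bash
python3 - <<'E'
from h import *
env.movel(ch(0,0,.045),rate=.1); env.movel(ch(0,0,.028),rate=.05); env.pause(.2); st()
for z in (.024,.0215,.020,.0185,.0175,.0165,.0155,.015,.0145):
    env.movel(ch(0,0,z),rate=.04); env.pause(.15); s=st()
    if s["wrist_force"][2]>17: break
p,_=snap("side","r2")
crop("s",p,235,190,395,310,5,"r2s")
E
```

```text
t 95.17 pos [ 0.6199 -0.0119  0.0903] F [-0.85  0.35 -4.4 ] M [-0.03 -0.07  0.01] w 0.0133
t 95.57 pos [ 0.6197 -0.012   0.086 ] F [-0.21 -0.52 -4.28] M [-0.03 -0.12  0.  ] w 0.0131
t 95.97 pos [ 0.6198 -0.012   0.0835] F [-0.78  0.23 -3.86] M [ 0.02 -0.14  0.05] w 0.0131
t 96.37 pos [ 0.6198 -0.012   0.083 ] F [-3.06 -0.25  5.82] M [-0.13  0.68  0.02] w 0.0138
t 96.77 pos [ 0.6198 -0.012   0.0818] F [-3.62 -0.56  7.84] M [-0.13  0.89  0.02] w 0.0136
t 97.17 pos [ 0.6198 -0.012   0.0809] F [-4.85 -0.71  8.45] M [-0.15  0.92  0.03] w 0.0138
t 97.57 pos [ 0.6198 -0.012   0.0799] F [-4.51 -0.68  8.04] M [-0.13  0.97  0.02] w 0.0136
t 97.97 pos [ 0.6198 -0.012   0.0795] F [-5.45 -0.56 12.3 ] M [-0.11  1.29 -0.  ] w 0.0135
t 98.37 pos [ 0.6198 -0.012   0.0795] F [-6.95 -0.68 15.64] M [-0.27  1.58 -0.01] w 0.0135
t 98.77 pos [ 0.6198 -0.012   0.0795] F [-8.1  -1.65 18.82] M [-0.32  1.89 -0.02] w 0.0131
```

View pics/r2s.png

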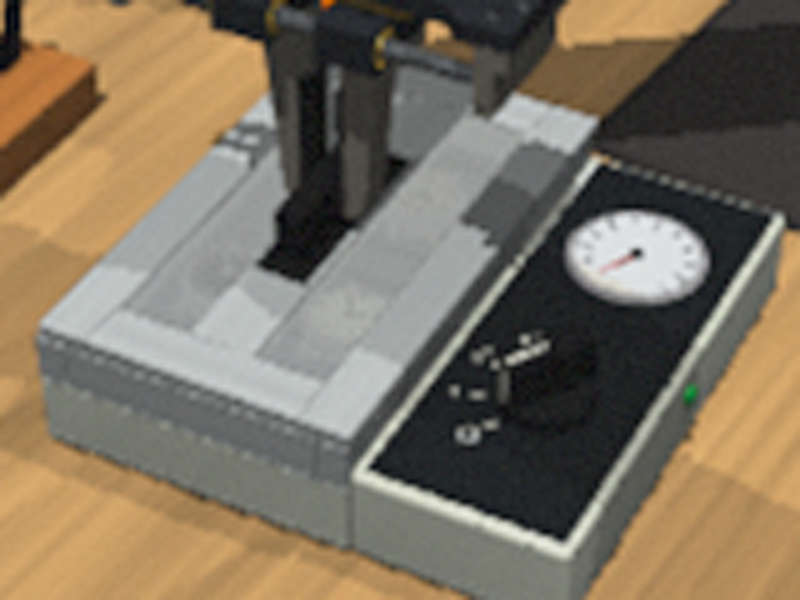

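```bash
python3 - <<'E'
from h import *
env.movel(ch(0,0,.0175),rate=.04); effector.release(); st()
env.movel(ch(0,0,.14),rate=.15); env.movel([.42,-.15,.28],D(-24),rate=.3)
env.pause(.3); st()
Z=np.load("top.npz");C0=cloud("top",Z["d"])
p,d=viewer.read_camera("top"); C=cloud("top",d)
crop("t",p,250,165,400,315,4,"r3t"); q,d2=viewer.read_camera("side"); crop("s",q,235,190,395,310,5,"r3s")
S0=cloud("side",np.load("side.npz")["d"]); S=cloud("side",d2)
def plane(C,vis=None):
    out=[]
    for x in(-.062,.062):
        for y in(-.1,-.05,0,.05,.1):
            P=ch(x,y); m=(np.hypot(C[...,0]-P[0],C[...,1]-P[1])<.009)&(C[...,2]>.05)&(C[...,2]<.09); out.append(np.median(C[m][:,2])*1000 if m.sum()>5 else np.nan)
    return np.round(out,1)
print("top before",plane(C0)); print("top now   ",plane(C)); print("side before",plane(S0)); print("side now   ",plane(S))
m=(C[...,2]>0.060)&(C[...,0]>0.53)&(C[...,0]<0.72)&(C[...,1]<.17)&(C[...,1]>-.17)
n,l,s,c=cv2.connectedComponentsWithStats(m.astype(np.uint8)); k=1+np.argmax(s[1:,4]); print(s[k])
cs,_=cv2.findContours((l==k).astype(np.uint8),cv2.RETR_EXTERNAL,cv2.CHAIN_APPROX_NONE)
print(cv2.minAreaRect(np.array([pix2w("top",*t[0],z=.07)[:2] for t in cs[0]],np.float32)*1000))
E
```

```text
t 100.28 pos [ 0.6197 -0.012   0.0795] F [ 0.7  -0.52 -0.01] M [-0.04 -0.07  0.01] w 0.0916
t 102.54 pos [ 0.4204 -0.1492  0.2795] F [-0.44 -0.04  0.05] M [-0.02 -0.02 -0.  ] w 0.0918
top before [69.8 70.6 70.1 70.6 70.4 70.  70.  70.1 70.4 70.1]
top now    [70.5 70.9 71.  70.9 71.4 70.6 71.3 70.8 71.1 71.3]
side before [68.1 68.7 68.1 68.6 68.5 68.7 68.2 68.2 68.3 68.6]
side now    [69.  69.5 69.5 69.4 69.3 69.2 69.3 69.4 69.1 69.3]
[ 260  176  126   85 8404]
((618.54638671875, -12.495674133300781), (144.77639770507812, 235.87646484375), 6.2819366455078125)
```

View pics/r3t.png

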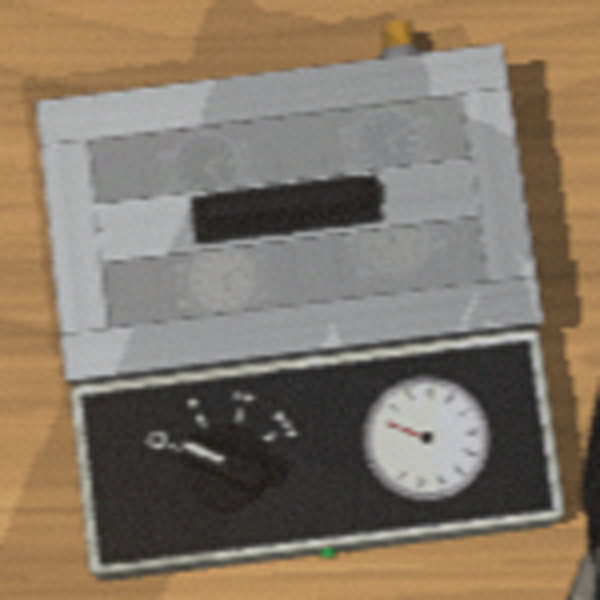

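View pics/r3s.png

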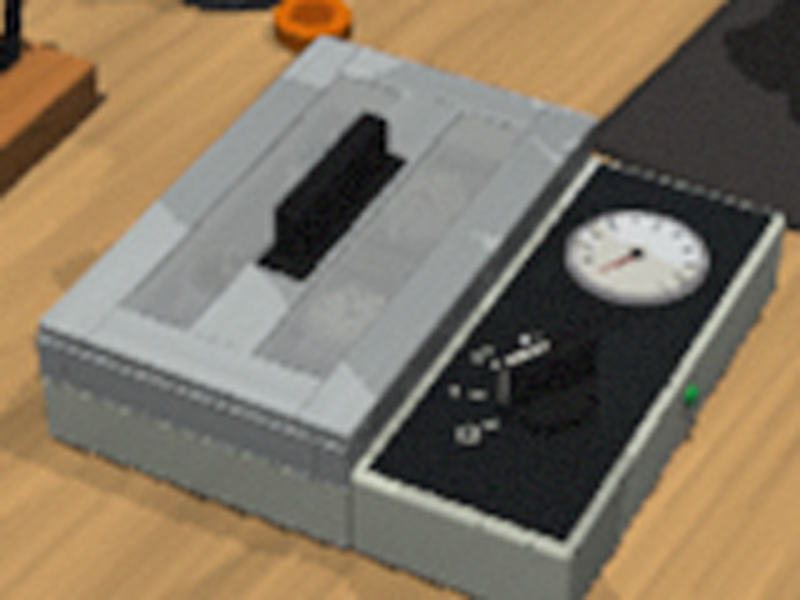

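```bash
python3 - <<'E'
from h import *
Z=np.load("top.npz")["d"]; S=np.load("side.npz")["d"]
for k in range(2):
  for n,d0 in(("top",Z),("side",S)):
    p,d=viewer.read_camera(n)
    A=cloud(n,d0);B=cloud(n,d)
    def med(C,x,y,r=.02,lo=-.02,hi=.2):
        m=(np.hypot(C[...,0]-x,C[...,1]-y)<r)&(C[...,2]>lo)&(C[...,2]<hi); return round(np.median(C[m][:,2])*1000,2)
    P=ch(-.12,-.07)[:2]
    print(n,"gauge",med(A,*P,.015,.04),med(B,*P,.015,.04),"wmat",med(A,.52,.27),med(B,.52,.27),"bench",med(A,.45,.17),med(B,.45,.17),"cover",med(A,*ch(0,.1)[:2],.015,.05),med(B,*ch(0,.1)[:2],.015,.05))
E
```

```text
top gauge 53.85 53.59 wmat 2.75 2.62 bench 0.57 0.58 cover 70.36 71.13
side gauge 51.72 51.36 wmat 1.01 1.04 bench -1.19 -1.16 cover 68.26 69.31
top gauge 53.85 53.69 wmat 2.75 2.8 bench 0.57 0.65 cover 70.36 71.2
side gauge 51.72 51.95 wmat 1.01 1.25 bench -1.19 -1.2 cover 68.26 69.33
```

```bash
python3 - <<'E'
from h import *
env.reach(ch(0,0,.12),D(-83.7)); effector.grasp(10); env.movel(ch(0,0,.045),rate=.1)
for z in (.039,.037,.036,.035,.034,.033,.032,.031,.030,.029):
    env.movel(ch(0,0,z),rate=.03); env.pause(.15); s=st()
    if s["wrist_force"][2]>26: break
env.pause(.5); st()
env.movel(ch(0,0,.1),rate=.15); effector.release(); env.movel([.42,-.15,.28],D(-24),rate=.3)
Z=np.load("top.npz")["d"]; S=np.load("side.npz")["d"]
for n,d0 in(("top",Z),("side",S)):
    p,d=viewer.read_camera(n)
    A=cloud(n,d0);B=cloud(n,d)
    def med(C,x,y,r=.012):
        m=(np.hypot(C[...,0]-x,C[...,1]-y)<r)&(C[...,2]>.05)&(C[...,2]<.09); return round(np.median(C[m][:,2])*1000,2) if m.sum()>5 else None
    print(n,[(med(A,*ch(x,y)[:2]),med(B,*ch(x,y)[:2])) for x in(-.06,0,.06) for y in (-.1,.1)])
E
```

```text
t 106.96 pos [ 0.6198 -0.012   0.1011] F [0.52 0.84 1.36] M [-0.01 -0.03  0.  ] w 0.0006
t 107.36 pos [ 0.6201 -0.0119  0.0992] F [ 1.14 -0.38  1.54] M [ 0.04 -0.23 -0.  ] w 0.0004
t 107.76 pos [ 0.6201 -0.0119  0.0988] F [-0.27 -0.69  5.4 ] M [ 0.01  0.15 -0.01] w 0.0005
t 108.16 pos [ 0.6201 -0.0119  0.0984] F [-2.14 -0.27  9.79] M [-0.06  0.54 -0.02] w 0.0007
t 108.56 pos [ 0.6201 -0.0119  0.0984] F [-4.31 -0.16 16.27] M [-0.1   1.08 -0.03] w 0.0002
t 108.96 pos [ 0.6202 -0.0119  0.0984] F [-6.9  -1.19 21.05] M [-0.17  1.57  0.02] w 0.0001
t 109.36 pos [ 0.6202 -0.0119  0.0983] F [-9.77 -1.02 28.15] M [-0.25  2.19 -0.04] w 0.0004
t 109.86 pos [ 0.6203 -0.012   0.0983] F [-8.42 -0.61 27.19] M [-0.19  2.24  0.04] w 0.0007
top [(np.float64(69.58), np.float64(70.92)), (np.float64(70.25), np.float64(70.42)), (np.float64(70.49), np.float64(70.52)), (np.float64(70.56), np.float64(70.36)), (np.float64(70.33), np.float64(70.41)), (np.float64(70.13), np.float64(70.19))]
side [(np.float64(67.68), np.float64(68.03)), (np.float64(68.31), np.float64(68.37)), (np.float64(68.2), np.float64(68.09)), (np.float64(68.21), np.float64(68.4)), (np.float64(68.59), np.float64(68.27)), (np.float64(68.57), np.float64(68.66))]
```

```bash
python3 - <<'E'
from h import *
for i in range(3):
    p,d=viewer.read_camera("top"); C=cloud("top",d)
    m=(C[...,2]>0.060)&(C[...,0]>0.53)&(C[...,0]<0.72)&(C[...,1]<.17)&(C[...,1]>-.17)
    n,l,s,c=cv2.connectedComponentsWithStats(m.astype(np.uint8)); k=1+np.argmax(s[1:,4])
    cs,_=cv2.findContours((l==k).astype(np.uint8),cv2.RETR_EXTERNAL,cv2.CHAIN_APPROX_NONE)
    r=cv2.minAreaRect(np.array([pix2w("top",*t[0],z=.07)[:2] for t in cs[0]],np.float32)*1000); print(np.round(r[0],1),np.round(r[1],1),round(r[2],2))
env.reach([*KN,0.18],D(-24)); env.movel([*KN,0.0745],rate=.1); st()
effector.grasp(30); st()
for a in range(-34,-105,-10): env.movel([*KN,0.0745],D(a))
st(); effector.release(); st()
env.movel([*KN,0.18],rate=.15); env.movel([.42,-.15,.28],rate=.3); env.pause(.3)
p,d=viewer.read_camera("top"); crop("t",p,250,165,400,315,4,"f1t"); cv2.imwrite("pics/f1full.png",p[:,:,::-1])
q,_=viewer.read_camera("side"); crop("s",q,235,190,395,310,5,"f1s")
C=cloud("top",d); mk=(C[...,2]>0.07)&(C[...,0]<0.53)&(C[...,0]>0.44)&(abs(C[...,1])<.05)
cs,_=cv2.findContours(mk.astype(np.uint8),cv2.RETR_EXTERNAL,cv2.CHAIN_APPROX_NONE); t=max(cs,key=cv2.contourArea)
print(cv2.minAreaRect(np.array([pix2w("top",*t_[0],z=.081)[:2] for t_ in t],np.float32)*1000))
def med(x,y,r=.012):
    m=(np.hypot(C[...,0]-x,C[...,1]-y)<r)&(C[...,2]>.05)&(C[...,2]<.09); return round(np.median(C[m][:,2])*1000,2)
print([med(*ch(x,y)[:2]) for x in(-.06,0,.06) for y in (-.1,.1)])
E
```

```text
[618.3 -12.5] [144.7 235.7] 6.28
[618.3 -12.5] [144.7 235.7] 6.28
[618.3 -12.5] [144.7 235.7] 6.28
t 115.76 pos [0.4924 0.019  0.075 ] F [-0.74  0.1   0.17] M [-0.06 -0.05 -0.01] w 0.0919
t 116.92 pos [0.4931 0.0184 0.0746] F [ 4.23 -1.64 -3.06] M [-0.41 -1.1   0.02] w 0.0134
t 119.53 pos [0.4922 0.02   0.0746] F [ 5.21  2.59 -3.18] M [ 0.56 -1.2   0.04] w 0.0134
t 120.73 pos [0.4919 0.0189 0.0745] F [ 0.06 -0.03  0.16] M [ 0.04 -0.03  0.04] w 0.0922
((491.9187927246094, 18.94636344909668), (14.470962524414062, 42.29030227661133), 76.52821350097656)
[np.float64(70.22), np.float64(70.27), np.float64(70.53), np.float64(69.83), np.float64(70.41), np.float64(69.98)]
```

View pics/f1t.png

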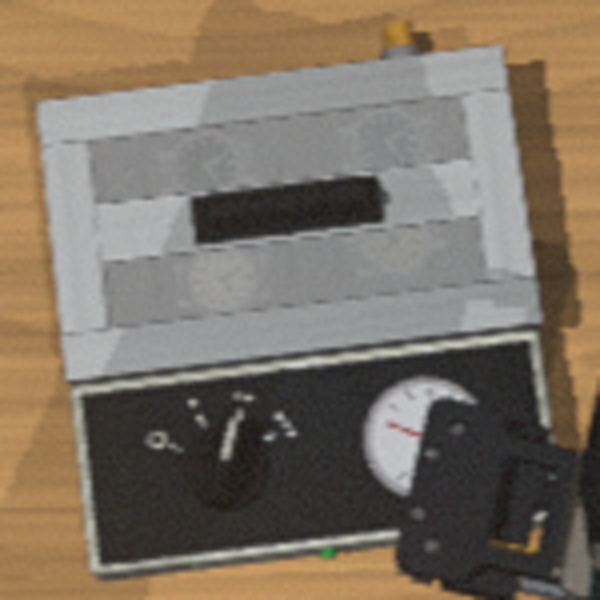

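View pics/f1s.png

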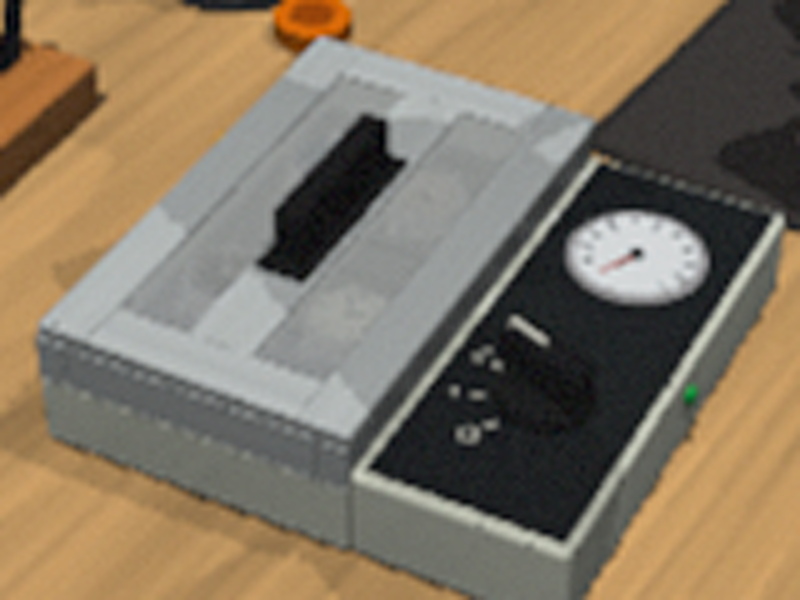

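View pics/f1full.png

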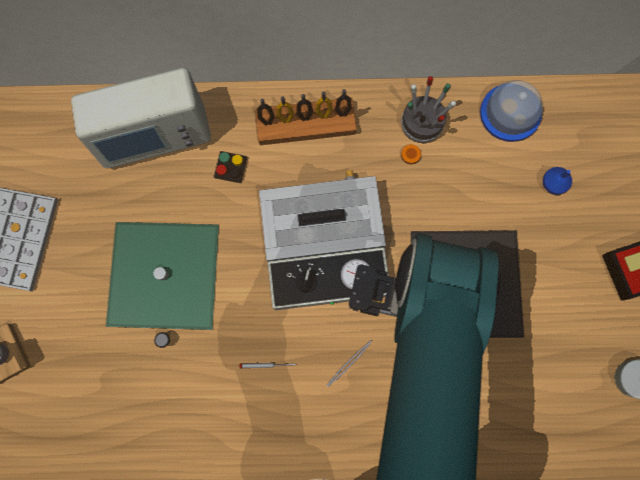

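```bash
python3 - <<'E'
from h import *
workorder.finish_job(); st()
E
```

```text
the job is handed in; nothing more can be done
the job is handed in; nothing more can be done
```

The job is handed in, at about 122 s on the robot's clock. All four watch heads are in the leak tester, the cover is back on and the selector is at the two-dot mark.

- **Order:** I turned the selector from two dots to vent with the cover on, then laid the cover on the rest mat. All four heads went in flat and glass up. Two of them I slid about 2 cm along the chamber floor to make room, and none overlap. I put the cover back and pressed it down, and only then set the selector to two dots.
- **Seal:** after the first press (about 19 N) both cameras showed the cover still about 0.9 mm high. I pressed again on the rib with about 28 N. The heights then matched the starting home position within about 0.5 mm, and the last top-camera check showed it level all round.
- **Selector:** the pointer is on the two-dot mark, and the bar is within about 1 degree of the two-dot position it started in.
- **Centring:** the cover sits about 1.4 mm nearer the robot than it did at the start, with no measurable change in squareness. I left it, since correcting it would have meant going back to vent and lifting the cover again.
- **Other things on the bench:** the loupe, pot, gel ring and oil cups look untouched in the last picture. I saw no knocked watch and no loss of grip.

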